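# Make up the two-deck job carrier for the next stone

## Task

From the things along the front of the bench, make up the two-deck carrier for the next stone: lay the larger of the two round clear stone boxes and the two-layer dressing stone in their recesses in the wooden base, press the upper deck on over them until all four of its legs are fully home in the base, and then stand the black grit canister and the tall powder jar upright in their own wells on the deck. The smaller stone box, the squat tub and the plain wooden wedge belong to other work: leave them where they lie.

Things in the scene. Friction and masses are not known exactly. Their poses are not given: they have to be found in the camera images.
- carrier_base: Wooden base board, 124 (x) x 172 (y) x 18 mm, fast on the bench; origin at the centre of its underside, z up. Two recesses, floors 12 mm above the bench, 6 mm deep: round, 54 mm wide, at x 0, y -40 mm; oblong, 100 along x by 46 along y, at x 0, y +34 mm. Four corner sockets at x +-52, y +-75 mm, 12 mm wide, 14 mm deep.
- deck_grip (a point): Centre of the grip bar (12 mm thick along x, 30 along y, 44 high) of the loose upper deck, 0.3 kg, which starts upright on its legs; z up. Point is 70 mm above the leg tips, plate 124 (x) x 172 (y) mm, 32 to 48 mm above them. Legs at x +-52, y +-75 mm, 18 mm thick, end in pointed studs 9 mm thick, 10 mm long. Home in the base, either way round, this point is 78 mm above the bench.
- stone_box_center (a point): Centre, half-way up, of the larger round clear stone box (dark pad inside), 44 mm across, 20 mm high, lying flat on the bench, z up. Goes in the round recess of the base.
- dressing_stone_center (a point): Centre, half-way up, of the dressing stone: a bar of two layers, light over dark, 34 (its x) x 90 (its y) x 21 mm, lying flat, z up. Goes in the oblong recess of the base, its length along the base's x.
- canister_center (a point): Centre, half-way up, of the black grit canister with grey lid, 34 mm across, 51 mm high (the black body, 31 mm across, up to 43 mm), standing, z up. Its well in the deck: round, 44 mm wide, 8 mm deep, centred 48 mm from deck_grip along its +y; floor 30 mm below deck_grip.
- jar_center (a point): Centre, half-way up, of the tall white powder jar with a screw lid, 51 mm across, 66 mm high (body up to 52 mm, 49 mm across), standing, z up. Its well in the deck: round, 60 mm wide, 8 mm deep, centred 48 mm from deck_grip along its -y; floor 30 mm below deck_grip.
- small_box_center (a point): Centre, half-way up, of the smaller round clear stone box (pale pad inside), 38 mm across, 20 mm high. To be left alone.
- tub_center (a point): Centre, half-way up, of the squat tub with a screw lid, 62 mm across, 38 mm high. To be left alone.
- wedge_center (a point): Centre, half-way up, of the plain wooden wedge, 26 (its x) x 52 (its y) x 18 mm. To be left alone.
- facet_mast: Fixed grey mast with its deflector arm, at the back of the bench behind the work, beside a taller grey column; the mast is 320 mm tall; origin at its foot. It reaches to 65 mm nearer the robot (-x) than its origin, from 135 mm left (+y) to 135 mm right (-y) of it. Not handled: carry things across in front of both, close to the robot.

How it is judged:
By the outcome, as a careful person would: the job done as asked, in the order asked, and still so for the second after the job is handed in, with the robot touching nothing.
It also fails if it takes over 144 s, if anything falls off the work surface, if the arm or the gripper's body presses on something with over 40 N, if the wrist force passes 120 N, or if a joint passes its speed limit or range.

## Robot

A 7-joint arm with a two-finger parallel gripper is mounted at the origin on a cart in front of the work surface, level with it; the furniture and walls round the work are solid. World frame = base frame: x ahead of the robot, y to its left, z up, the work surface at z = 0. Lengths are in mm, angles in degrees, forces in N, time in s.
With the tool pointing down it reaches from about 425 to 950 mm from the base axis. Payload 4.7 kg.
Tool frame: the origin (TCP) lies on the centre line of the jaws, within the pads' length; the fingertips stand arm.tcp_to_tips ahead of it and the grasp point (between the pads) lies 2 mm behind it (arm.tcp_to_tips is the distance from the TCP to the fingertips, in mm); y points along the fingers, z is the direction in which the jaws open and shut, and the axes are right-handed (so a half turn about y gives the same grasp; the last joint's range is limited). The gripper opens to 87 mm and grips with 3 to 60 N. Pads are 19 mm wide; open, the fingers measure 117 mm over their backs; the gripper's body (75 mm by 190 mm) begins 51 mm behind the grasp point.
Start: joints at [71.969, 26.849, -2.785, 87.806, 1.381, 65.374, -4.715], TCP at [190.345, -647.623, 239.573] pointing down, gripper open.
Joint ranges: [-148.3, 148.3], [-19.14, 114.17], [-79.39, 73.82], [5.75, 140.21], [-59.74, 239.74], [12.07, 113.84], [-152.46, 152.46]. Speed limits (degrees/s): [147.25, 147.25, 180, 180, 180, 180, 180].

## Interface

Orientations are given as [roll, pitch, yaw] about the fixed x, y, z axes, in that order (R = Rz(yaw) Ry(pitch) Rx(roll)).
In Python, from plant import arm, imaging, finish_job gives the robot as it stands.
- The arm moves only by the tool move_arm, never from a script. Its argument "steps" is one flat list of numbers, 6 for each row, row after row: the shift along the tool's x, y, z in m, then the turn, a rotation vector about the tool's x, y, z in rad. A call has 1 to 10 rows; each row is the pose to reach, as a shift and turn from the pose measured when the call began, along the tool's axes at that moment; what a row does not reach only later rows make up. A row lasts 1/12 s, in which the tool goes at most 41.7 mm and 7.16 degrees, less where a joint would pass 70% of its speed; a pose out of reach is approached as far as the arm can. A call with a gripper value outside its range is refused whole. "fingers" is the gripper command: -1 is shut, 1 is fully open, values between are in proportion, set as the call begins (left out, the last holds). The fingers move at their own pace and stop on an object; "squeeze" is the grip in N (left out, the last holds). Time passes only in rows, so rows that repeat a pose let the fingers close. It gives the time, the measured TCP pose, the force and the opening at its end, in the units of the state.
- arm.sense(): the state, without advancing time (a new reading comes with each control period).
- imaging.read_camera(name): name is "scene" or "top" or "wrist"; returns the picture (420x560x3 uint8, red, green, blue); there is no depth.
- imaging.camera_model(name): a dict with "fx", "fy", "cx", "cy" (pixels), "D" ([k1, k2, p1, p2, k3] as OpenCV has them; the pictures are not rectified), "view" (4x4, takes a point from world to camera coordinates). Camera axes: x right, y down, z forward; pixel columns grow to the right and rows downward; lengths in mm; the calibration is good to about 2 mm. A picture is of the moment at which its call begins: read the wrist's pose just before it. camera_model takes no time and is no camera call; for the wrist camera it gives the pose at the moment of the call.
- finish_job(): hands the job in, once; it reports no verdict.
The state is a dict: "time_s": time; "qpos": joint angles; "joint_velocities": joint speeds; "tau": joint torques, N m; "ee_pos": TCP position; "ee_rot": TCP orientation; "contact_force": force on the tool from outside, world axes, zero at the start; "wrist_torque": the same for the moment, N m; "width": finger opening in mm.
Only numpy, scipy, OpenCV 4.12 (cv2) and the standard library are available. Lean on these libraries where they do the work, as an engineer would, in place of code of your own. Each camera call takes 0.05 s, during which the arm holds its last target.

## Working session

There is one attempt and no reset: what is moved stays moved. The work goes in short steps, Python scripts to look and compute and a tool call to move; the robot and the scene stay as the last step left them, time stands still between calls to the robot, and variables do not carry over. Pictures are saved under pics/ and viewed, and the job is handed in when it is done.

Besides the shell and the picture viewer there is one more tool, called after "Request:" in YAML: its name, and indented under it one key for each argument. move_arm: Moves the arm, as the interface text tells. Its arguments: {"type":"object","properties":{"steps":{"type":"array"},"fingers":{"type":"number"},"squeeze":{"type":"number"}},"required":["steps"]}

```bash
ls; mkdir -p pics; python3 - <<'E'
from plant import arm, imaging
import cv2,numpy as np
s=arm.sense();print(s);print(arm.tcp_to_tips)
for n in ["scene","top","wrist"]:
    m=imaging.camera_model(n);print(n,m)
    cv2.imwrite(f"pics/a_{n}.png",imaging.read_camera(n)[:,:,::-1])
E
```

```text
pics
{'time_s': 0.0, 'qpos': array([71.96697924, 26.89564408, -2.78421817, 87.87587926,  1.38061184,
       65.37256092, -4.71604718]), 'joint_velocities': array([-0.05415637, -0.00730067,  0.02618958,  0.02398096,  0.00333127,
        0.01433878,  0.10903702]), 'tau': array([ 2.75699485e-04, -5.07975197e+01, -8.10629642e-02, -2.36157793e+01,
       -6.14473410e-02,  3.77768709e-02,  1.75786586e-04]), 'ee_pos': array([ 190.17165371, -647.05873465,  238.50300569]), 'ee_rot': array([-9.01104696e+01, -3.89605261e-03, -1.63621729e+02]), 'contact_force': array([0.75760033, 0.76788257, 0.31781063]), 'wrist_torque': array([-0.00175569, -0.02777278,  0.00605607]), 'width': 87.08593871175107}
17.0
scene {'fx': 438.8293683705941, 'fy': 438.8293683705941, 'cx': 276.19473975543207, 'cy': 208.91303320176252, 'D': array([-0.11285134,  0.        ,  0.        ,  0.        ,  0.        ]), 'view': array([[-5.57021962e-01, -8.30495983e-01, -1.71921199e-03,
         3.05088841e+02],
       [-3.51209117e-01,  2.37434342e-01, -9.05691498e-01,
         2.48659172e+02],
       [ 7.52581351e-01, -5.03886252
[... 508 characters left out ...]
 1.39576010e-01,  3.60595976e-03, -9.90204794e-01,
         1.19742374e+03],
       [ 0.00000000e+00,  0.00000000e+00,  0.00000000e+00,
         1.00000000e+00]])}
wrist {'fx': 321.4609599193285, 'fy': 321.4609599193285, 'cx': 277.7584792611955, 'cy': 209.09748146491796, 'D': array([-0.00925345,  0.        ,  0.        ,  0.        ,  0.        ]), 'view': array([[ 2.81596343e-01, -9.59529151e-01, -2.70316232e-03,
        -6.73830363e+02],
       [-9.22459449e-01, -2.71490741e-01,  2.74520203e-01,
        -3.24048998e+01],
       [-2.64144021e-01, -7.48103278e-02, -9.61577532e-01,
         3.92477633e+02],
       [ 0.00000000e+00,  0.00000000e+00,  0.00000000e+00,
         1.00000000e+00]])}
```

View pics/a_scene.png

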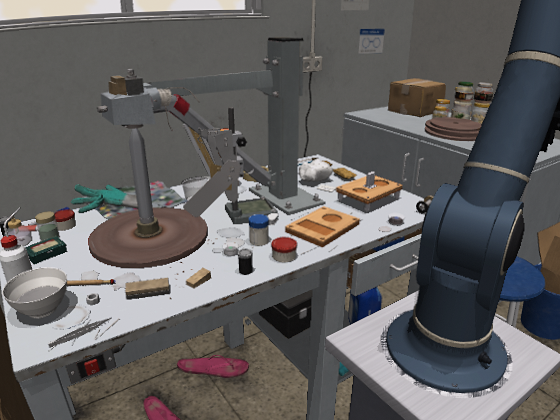

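View pics/a_top.png

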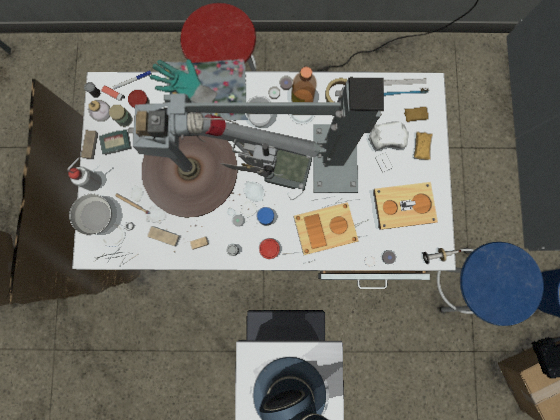

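View pics/a_wrist.png

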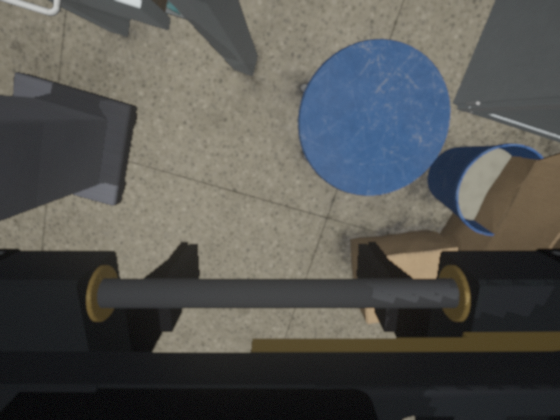

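```bash
python3 - <<'E'
import cv2
a=cv2.imread("pics/a_top.png")
cv2.imwrite("pics/z1.png",cv2.resize(a[180:275,130:290],None,fx=5,fy=5,interpolation=cv2.INTER_CUBIC))
cv2.imwrite("pics/z2.png",cv2.resize(a[170:275,285:445],None,fx=5,fy=5,interpolation=cv2.INTER_CUBIC))
a=cv2.imread("pics/a_scene.png")
cv2.imwrite("pics/z3.png",cv2.resize(a[150:310,120:440],None,fx=2.5,fy=2.5,interpolation=cv2.INTER_CUBIC))
E
```

```text
(no output)
```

View pics/z1.png

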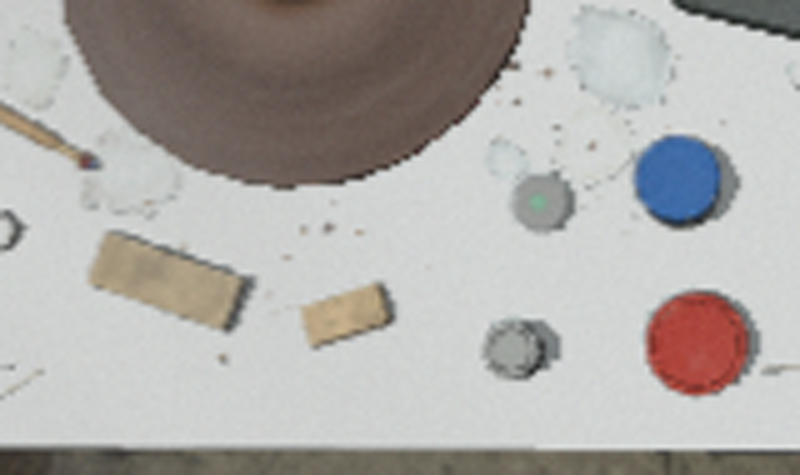

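View pics/z2.png

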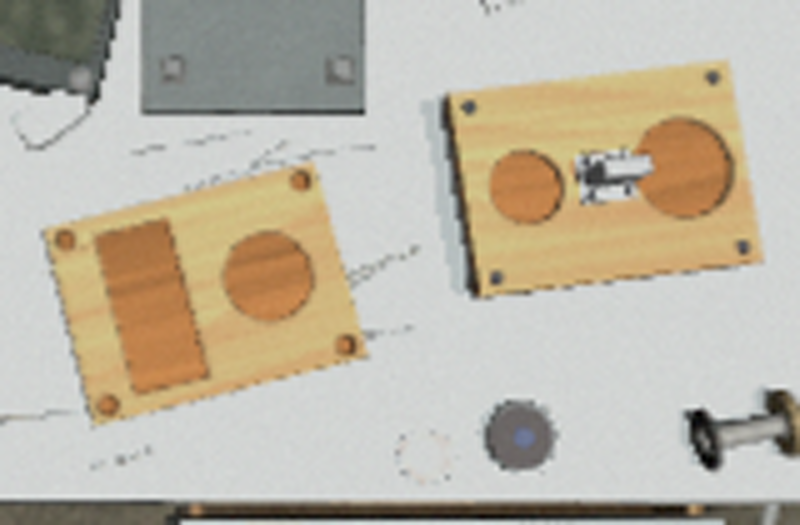

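View pics/z3.png

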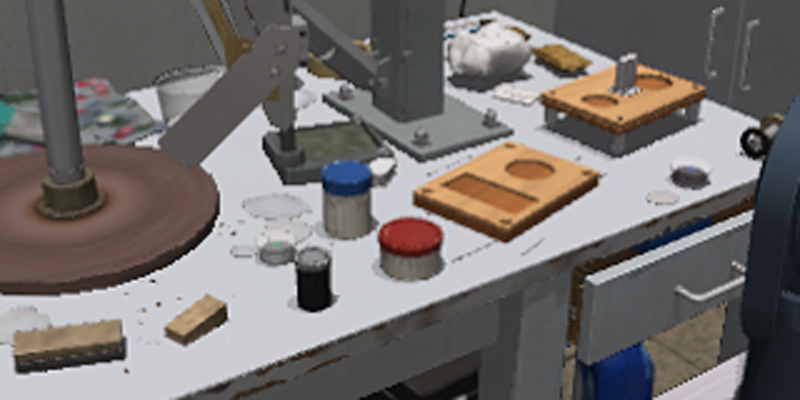

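```bash
cat > h.py <<'E'
import numpy as np,cv2
from plant import arm, imaging
from scipy.spatial.transform import Rotation as Ro
def px2w(m,uv,z):
    K=np.array([[m['fx'],0,m['cx']],[0,m['fy'],m['cy']],[0,0,1]])
    uv=np.array(uv,float).reshape(-1,1,2)
    p=cv2.undistortPoints(uv,K,np.array(m['D'])).reshape(-1,2)
    V=np.array(m['view']);R=V[:3,:3];t=V[:3,3];c=-R.T@t
    out=[]
    for a in p:
        d=R.T@np.array([a[0],a[1],1]); out.append(c+d*(z-c[2])/d[2])
    return np.array(out)
def w2px(m,P):
    K=np.array([[m['fx'],0,m['cx']],[0,m['fy'],m['cy']],[0,0,1]])
    V=np.array(m['view'])
    r,_=cv2.Rodrigues(V[:3,:3]);q,_=cv2.projectPoints(np.array(P,float).reshape(-1,3),r,V[:3,3],K,np.array(m['D']));return q.reshape(-1,2)
def pose():
    s=arm.sense();return s,np.array(s['ee_pos']),Ro.from_euler('xyz',s['ee_rot'],degrees=True)
def plan(xyz,yaw):
    """shift (m) and rotvec (rad) in tool frame to reach xyz with tool down at yaw (nearest mod 180)"""
    s,p,R=pose()
    c=s['ee_rot'][2]
    T=Ro.from_euler('xyz',[-90,0,yaw],degrees=True)
    d=R.inv().apply(np.array(xyz)-p)/1000
    rv=(R.inv()*T).as_rotvec()
    print('t',round(s['time_s'],2),'pos',p.round(1),'rot',np.round(s['ee_rot'],2),'w',round(s['width'],1),'F',np.round(s['contact_force'],1),'q',np.round(s['qpos'],0))
    print('shift',d.round(4),'rv',rv.round(4),'rows',np.ceil(np.linalg.norm(d)/.0417),np.ceil(np.degrees(np.linalg.norm(rv))/7.16))
E
python3 - <<'E'
from h import *
m=imaging.camera_model("top")
V=m['view'];print('cam',-V[:3,:3].T@V[:3,3])
w=imaging.camera_model("wrist");V=w['view'];c=-V[:3,:3].T@V[:3,3];s,p,R=pose();print('wcam in tool',R.inv().apply(c-p),'fwd',R.inv().apply(V[2,:3]))
def z1(l):return [((u+.5)/5-.5+130,(v+.5)/5-.5+180) for u,v in l]
def z2(l):return [((u+.5)/5-.5+285,(v+.5)/5-.5+170) for u,v in l]
P=px2w
f=lambda a:print(a.round(1).tolist())
print('base corners');b=P(m,z2([(42,230),(313,162),(367,355),(95,425)]),18);f(b);f(b.mean(0))
b=P(m,z2([(64,240),(300,181),(345,345),(108,404)]),18);f(b.mean(0));e=(b[0]+b[3]-b[1]-b[2]);print('yaw',np.degrees(np.arctan2(-e[0],e[1])))
d=P(m,z2([(468,107),(712,77),(742,247),(496,278)]),48);f(d.mean(0));e=(d[0]+d[3]-d[1]-d[2]);print('deck yaw',np.degrees(np.arctan2(-e[0],e[1])))
print('deck corners');d=P(m,z2([(447,95),(730,60),(763,263),(475,297)]),48);f(d.mean(0));
print('box');f(P(m,z2([(519,436)]),20))
print('stone');c=P(m,z1([(112,232),(250,280),(222,330),(90,280)]),21);f(c);f(c.mean(0))
print('can');f(P(m,z1([(513,349)]),51))
print('jar');f(P(m,z1([(679,179)]),66))
print('tub');f(P(m,z1([(697,341)]),38))
print('small');f(P(m,z1([(540,202)]),20))
print('wedge');f(P(m,z1([(347,315)]),18))
E
```

```text
cam [ 375.5326519    29.87497119 1262.31142104]
wcam in tool [ -76.33461378 -145.85210389    0.14995322] fwd [ 0.27448725  0.96159014 -0.00106818]
base corners
[[526.4, -12.5, 18.0], [569.1, -179.6, 18.0], [450.3, -210.2, 18.0], [407.5, -44.4, 18.0]]
[488.3, -111.7, 18.0]
[488.5, -111.6, 18.0]
yaw 14.155184310668881
[556.0, -350.2, 48.0]
deck yaw 7.281067359089349
deck corners
[555.2, -349.7, 48.0]
box
[[401.5, -300.7, 20.0]]
stone
[[492.6, 418.9, 21.0], [463.6, 333.1, 21.0], [433.1, 349.1, 21.0], [463.2, 431.1, 21.0]]
[463.1, 383.0, 21.0]
can
[[421.2, 168.5, 51.0]]
jar
[[520.9, 70.6, 66.0]]
tub
[[426.9, 60.1, 38.0]]
small
[[512.1, 157.1, 20.0]]
wedge
[[442.7, 273.8, 18.0]]
```

```bash
python3 -c "
from h import *
plan([401,-301,130],-126.8)"
```

```text
t 0.15 pos [ 190.2 -647.2  238.8] rot [ -90.08   -0.   -163.62] w 87.3 F [-0.6 -0.4 -0.3] q [72. 27. -3. 88.  1. 65. -5.]
shift [-0.2999  0.1091 -0.2726] rv [ 1.400e-03 -6.427e-01 -4.000e-04] rows 11.0 6.0
```

Request:
move_arm:
  steps: [-0.3, 0.109, -0.2726, 0, -0.6427, 0, -0.3, 0.109, -0.2726, 0, -0.6427, 0, -0.3, 0.109, -0.2726, 0, -0.6427, 0, -0.3, 0.109, -0.2726, 0, -0.6427, 0, -0.3, 0.109, -0.2726, 0, -0.6427, 0, -0.3, 0.109, -0.2726, 0, -0.6427, 0, -0.3, 0.109, -0.2726, 0, -0.6427, 0, -0.3, 0.109, -0.2726, 0, -0.6427, 0, -0.3, 0.109, -0.2726, 0, -0.6427, 0, -0.3, 0.109, -0.2726, 0, -0.6427, 0]
  fingers: 1
  squeeze: 30

```text
time_s: 0.98
ee_pos: [399.7, -302.2, 130.7]
ee_rot: [-90.1, 0.0, -126.8]
contact_force: [0.7, -0.3, 0.6]
width: 87.0
```

```bash
python3 -c "
from h import *
plan([401,-301,130],-126.8)
cv2.imwrite('pics/w1.png',imaging.read_camera('wrist')[:,:,::-1])"
```

```text
t 0.98 pos [ 399.7 -302.2  130.7] rot [-9.0060e+01  4.0000e-02 -1.2683e+02] w 87.0 F [ 0.7 -0.3  0.6] q [ 47.  20. -18. 117.   8.  45. -13.]
shift [-0.0017  0.0007  0.0003] rv [ 0.001  -0.0005 -0.0007] rows 1.0 1.0
```

View pics/w1.png

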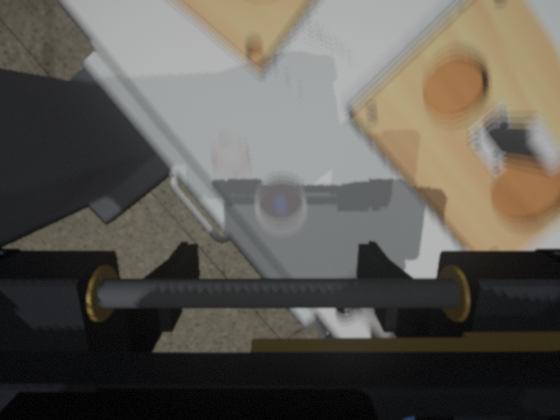

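```bash
python3 -c "
from h import *
imaging.read_camera('top')
m=imaging.camera_model('wrist')
a=imaging.read_camera('wrist')[:,:,::-1]
cv2.imwrite('pics/w2.png',a)
print(px2w(m,[(280,203)],20))
cv2.imwrite('pics/w2z.png',cv2.resize(a[0:250,200:520],None,fx=2.4,fy=2.4))"
```

```text
[[ 409.05176907 -290.29447757   20.        ]]
```

View pics/w2z.png

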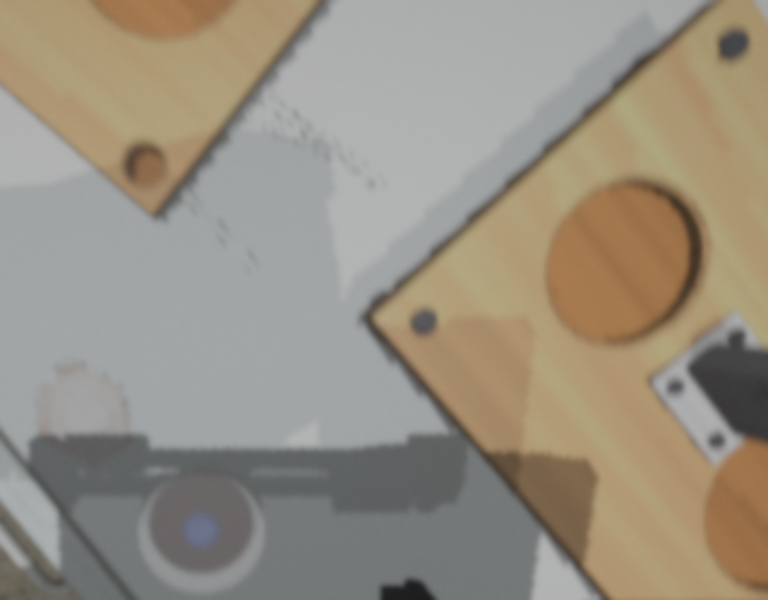

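```bash
python3 -c "
from h import *
plan([401,-301,130],-126.8)
m=imaging.camera_model('wrist')
g=lambda u,v:((u+.5)/2.4-.5+200,(v+.5)/2.4-.5)
for z in (0,10,20):print(px2w(m,[g(201,533)],z))
# base socket, deck leg marks
print('socket',px2w(m,[g(146,166)],18),'deck studs',px2w(m,[g(424,322),g(733,44)],48))
cv2.imwrite('pics/w3.png',imaging.read_camera('wrist')[:,:,::-1])
"
```

```text
t 1.13 pos [ 400.8 -300.1  130.3] rot [-9.0190e+01  1.2000e-01 -1.2636e+02] w 87.3 F [ 0.4 -0.6  1. ] q [ 47.  20. -18. 117.   8.  45. -12.]
shift [0.0006 0.0003 0.0007] rv [ 0.0033  0.0078 -0.002 ] rows 1.0 1.0
[[ 396.53874334 -314.73396738    0.        ]]
[[ 398.35177997 -312.02369991   10.        ]]
[[ 400.16481661 -309.31343243   20.        ]]
socket [[ 456.564993   -203.04893199   18.        ]] deck studs [[ 494.78901862 -288.13117795   48.        ]
 [ 598.7204251  -275.26640131   48.        ]]
```

View pics/w3.png

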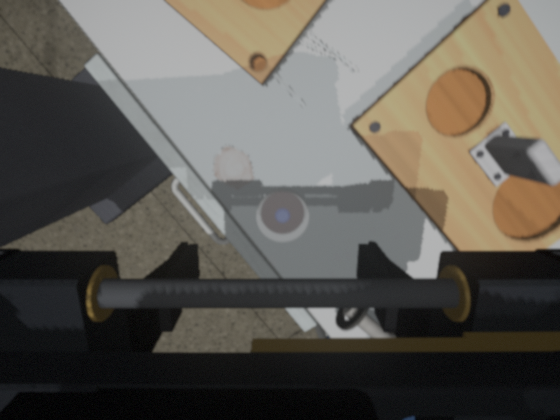

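```bash
python3 -c "
from h import *
m=imaging.camera_model('wrist')
s,p,R=pose();print(p)
a=cv2.imread('pics/w3.png')
cv2.imwrite('pics/w3z.png',cv2.resize(a[0:250,200:520],None,fx=2.4,fy=2.4))
for z in (0,10,20):print(px2w(m,[(282,215)],z))
b=w2px(m,[[401.5,-300.7,20],[401.5,-300.7,0]]);print(b)
"
```

```text
[ 399.78342756 -302.64533597  130.72739123]
[[ 3.98173481e+02 -3.11657588e+02  5.68434189e-14]]
[[ 399.89789405 -309.15290884   10.        ]]
[[ 401.62230717 -306.64823018   20.        ]]
[[277.62863582 209.5791845 ]
 [277.69929879 203.41014666]]
```

View pics/w3z.png

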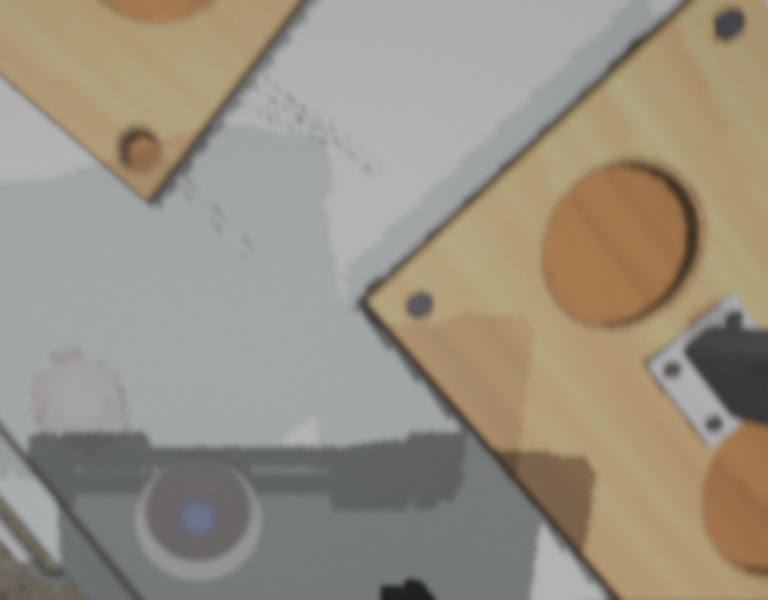

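Request:
move_arm:
  steps: [0, 0, 0, 0, 0, 0, 0, 0, 0, 0, 0, 0, 0, 0, 0, 0, 0, 0]

```text
time_s: 1.43
ee_pos: [399.1, -304.1, 130.9]
ee_rot: [-90.1, 0.0, -126.8]
contact_force: [-0.7, -0.6, -0.2]
width: 87.1
```

```bash
cat >> h.py <<'E'
def shots(n,k=4,cam='wrist'):
    """n pictures averaged, models averaged"""
    ims=[];ms=[];ps=[]
    for i in range(k):
        s,p,R=pose();m=imaging.camera_model(cam);im=imaging.read_camera(cam)
        ims.append(im.astype(float));ms.append(m);ps.append(np.r_[p,s['ee_rot']])
    print(np.round(ps,2))
    print('diff',[float(np.abs(ims[i]-ims[0]).mean().round(2)) for i in range(k)])
    m=dict(ms[-1]);V=np.mean([x['view'] for x in ms],0);U,_,W=np.linalg.svd(V[:3,:3]);V[:3,:3]=U@W;m['view']=V
    import pickle;pickle.dump((m,ms),open(f'pics/{n}.pkl','wb'))
    cv2.imwrite(f'pics/{n}.png',ims[-1][:,:,::-1].astype(np.uint8))
    return m
def crop(n,x0,y0,x1,y1,f):
    a=cv2.imread(f'pics/{n}.png');cv2.imwrite(f'pics/{n}z.png',cv2.resize(a[y0:y1,x0:x1],None,fx=f,fy=f,interpolation=cv2.INTER_CUBIC))
E
python3 -c "
from h import *
shots('w4');crop('w4',200,0,520,250,2.4)
"
```

```text
[[ 3.9910e+02 -3.0408e+02  1.3095e+02 -9.0100e+01  2.0000e-02 -1.2677e+02]
 [ 3.9914e+02 -3.0396e+02  1.3091e+02 -9.0100e+01  3.0000e-02 -1.2675e+02]
 [ 3.9924e+02 -3.0375e+02  1.3091e+02 -9.0100e+01  3.0000e-02 -1.2673e+02]
 [ 3.9933e+02 -3.0355e+02  1.3088e+02 -9.0100e+01  4.0000e-02 -1.2671e+02]]
diff [0.0, 1.3, 1.58, 1.88]
```

View pics/w4z.png

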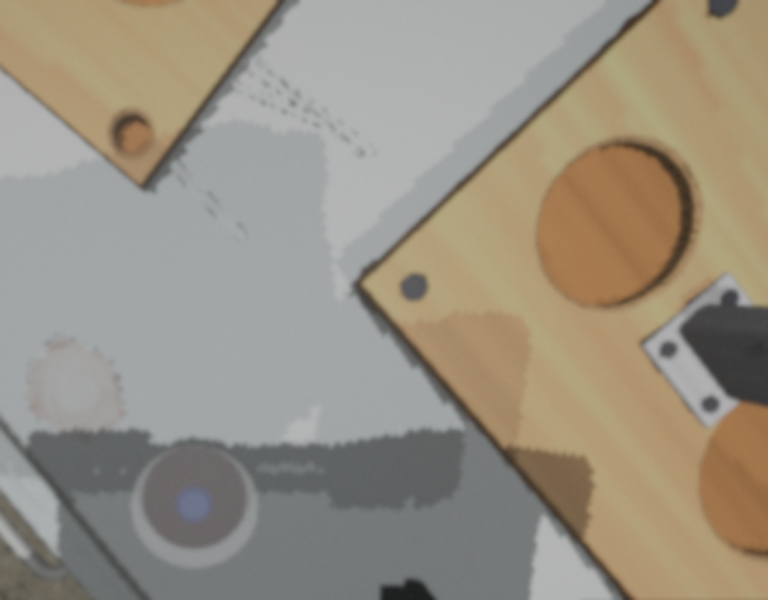

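```bash
cat >> h.py <<'E'
def gz(n,pts,z,x0,y0,f,i=-1):
    import pickle;m,ms=pickle.load(open(f'pics/{n}.pkl','rb'))
    return px2w(ms[i],[((u+.5)/f-.5+x0,(v+.5)/f-.5+y0) for u,v in pts],z).round(1)
E
python3 -c "
from h import *
for z in (0,10,20):print(gz('w4',[(194,505)],z,200,0,2.4))
print('diam',gz('w4',[(132,505),(256,505)],10,200,0,2.4))
print('socket',gz('w4',[(131,134)],18,200,0,2.4))
print('studs',gz('w4',[(414,287),(722,4)],48,200,0,2.4))
print('well44',gz('w4',[(613,223)],48,200,0,2.4))
plan([401,-301,130],-126.8)
"
```

```text
[[ 399.4 -308.2   -0. ]]
[[ 401.  -305.8   10. ]]
[[ 402.7 -303.5   20. ]]
diam [[ 383.2 -292.5   10. ]
 [ 418.9 -319.2   10. ]]
socket [[ 457.6 -197.    18. ]]
studs [[ 496.5 -282.4   48. ]
 [ 599.7 -269.9   48. ]]
well44 [[ 550.5 -301.1   48. ]]
t 1.63 pos [ 399.4 -303.3  130.8] rot [-9.0110e+01  4.0000e-02 -1.2668e+02] w 86.8 F [ 0.1 -0.1  0.4] q [ 48.  20. -18. 117.   8.  45. -12.]
shift [-0.0028  0.0008 -0.0001] rv [ 0.0019  0.002  -0.0007] rows 1.0 1.0
```

```bash
python3 -c "
from h import *
plan([402,-302.5,26],-126.8)"
```

```text
t 1.63 pos [ 399.4 -303.3  130.8] rot [-9.0110e+01  4.0000e-02 -1.2668e+02] w 86.8 F [ 0.1 -0.1  0.4] q [ 48.  20. -18. 117.   8.  45. -12.]
shift [-0.0021  0.1048  0.0018] rv [ 0.0019  0.002  -0.0007] rows 3.0 1.0
```

Request:
move_arm:
  steps: [-0.0021, 0.04, 0.0018, 0.002, 0.002, 0, -0.0021, 0.08, 0.0018, 0.002, 0.002, 0, -0.0021, 0.1048, 0.0018, 0.002, 0.002, 0, -0.0021, 0.1048, 0.0018, 0.002, 0.002, 0, -0.0021, 0.1048, 0.0018, 0.002, 0.002, 0, -0.0021, 0.1048, 0.0018, 0.002, 0.002, 0]

```text
time_s: 2.13
ee_pos: [403.0, -303.2, 27.3]
ee_rot: [-89.9, 0.1, -126.8]
contact_force: [-0.1, -0.6, -0.4]
width: 87.2
```

```bash
python3 -c "
from h import *
plan([402,-302.5,26],-126.8)
shots('w5',1)"
```

```text
t 2.13 pos [ 403.  -303.2   27.3] rot [-8.9860e+01  5.0000e-02 -1.2681e+02] w 87.2 F [-0.1 -0.6 -0.4] q [ 44.  29. -15. 120.  14.  32. -18.]
shift [ 0.      0.0013 -0.0013] rv [-0.0024 -0.0002 -0.0009] rows 1.0 1.0
[[ 4.0303e+02 -3.0321e+02  2.7320e+01 -8.9860e+01  5.0000e-02 -1.2681e+02]]
diff [0.0]
```

View pics/w5.png

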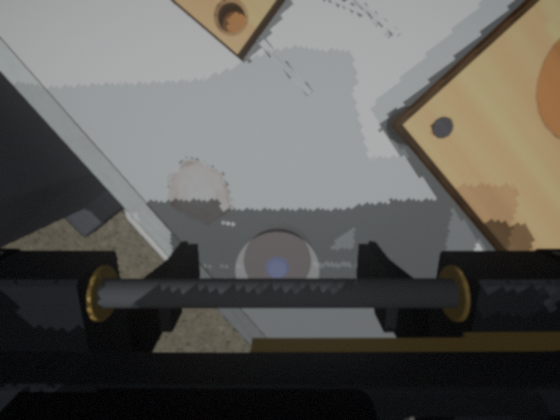

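```bash
python3 -c "
from h import *
for z in (0,10,20):print(gz('w5',[(277,270),(236,268),(320,268)],z,0,0,1).tolist())"
```

```text
[[396.8, -312.0, 0.0], [378.2, -296.4, 0.0], [417.9, -326.2, 0.0]]
[[399.8, -308.0, 10.0], [382.2, -293.3, 10.0], [419.7, -321.4, 10.0]]
[[402.8, -304.0, 20.0], [386.3, -290.2, 20.0], [421.5, -316.6, 20.0]]
```

Request:
move_arm:
  steps: [0, 0.0013, -0.0013, 0, 0, 0, 0, 0.0013, -0.0013, 0, 0, 0, 0, 0.0013, -0.0013, 0, 0, 0, 0, 0.0013, -0.0013, 0, 0, 0, 0, 0.0013, -0.0013, 0, 0, 0, 0, 0.0013, -0.0013, 0, 0, 0, 0, 0.0013, -0.0013, 0, 0, 0, 0, 0.0013, -0.0013, 0, 0, 0]
  fingers: -1
  squeeze: 20

```text
time_s: 2.85
ee_pos: [402.3, -302.7, 26.5]
ee_rot: [-89.8, 0.1, -126.8]
contact_force: [-0.4, -0.3, 1.2]
width: 43.5
```

```bash
python3 -c "
from h import *
plan([402.5,-304,110],-126.8)"
```

```text
t 2.85 pos [ 402.3 -302.7   26.5] rot [-8.9800e+01  5.0000e-02 -1.2682e+02] w 43.5 F [-0.4 -0.3  1.2] q [ 44.  29. -15. 120.  14.  32. -18.]
shift [ 0.0008 -0.0835  0.0013] rv [-0.0036 -0.0003 -0.0009] rows 3.0 1.0
```

```bash
python3 -c "
from h import *
plan([499,-150.5,100],-116.8)"
```

```text
t 2.85 pos [ 402.3 -302.7   26.5] rot [-8.9800e+01  5.0000e-02 -1.2682e+02] w 43.5 F [-0.4 -0.3  1.2] q [ 44.  29. -15. 120.  14.  32. -18.]
shift [-0.1799 -0.0734 -0.0135] rv [-0.0036 -0.1748 -0.0006] rows 5.0 2.0
```

Request:
move_arm:
  steps: [0, -0.04, 0, 0, 0, 0, -0.01, -0.0734, 0, 0, 0, 0, -0.05, -0.0734, -0.004, 0, -0.1, 0, -0.09, -0.0734, -0.007, 0, -0.1748, 0, -0.13, -0.0734, -0.01, 0, -0.1748, 0, -0.16, -0.0734, -0.012, 0, -0.1748, 0, -0.18, -0.0734, -0.0135, 0, -0.1748, 0, -0.18, -0.0734, -0.0135, 0, -0.1748, 0, -0.18, -0.0734, -0.0135, 0, -0.1748, 0, -0.18, -0.0734, -0.0135, 0, -0.1748, 0]

```text
time_s: 3.68
ee_pos: [498.3, -151.2, 99.7]
ee_rot: [-89.8, -0.0, -116.8]
contact_force: [-0.8, -0.5, -0.4]
width: 43.6
```

```bash
python3 -c "
from h import *
plan([499,-150.5,100],-116.8)
shots('w6',2)"
```

```text
t 3.68 pos [ 498.3 -151.2   99.7] rot [-8.9840e+01 -4.0000e-02 -1.1685e+02] w 43.6 F [-0.8 -0.5 -0.4] q [ 30.  24. -22. 115.  13.  43. -27.]
shift [-0.0009 -0.0003  0.0003] rv [-0.0028 -0.0008  0.0008] rows 1.0 1.0
[[ 4.9835e+02 -1.5121e+02  9.9670e+01 -8.9840e+01 -4.0000e-02 -1.1685e+02]
 [ 4.9814e+02 -1.5173e+02  9.9690e+01 -8.9840e+01 -5.0000e-02 -1.1691e+02]]
diff [0.0, 1.8]
```

View pics/w6.png

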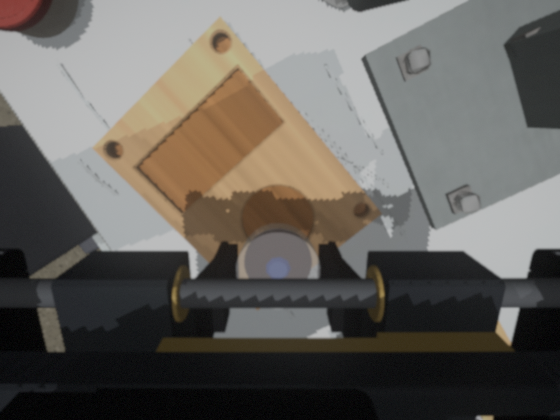

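```bash
python3 -c "
from h import *
crop('w6',90,20,410,260,2.5)
plan([499,-150.5,100],-116.8)"
```

```text
t 3.78 pos [ 498.1 -151.9   99.7] rot [-8.9830e+01 -4.0000e-02 -1.1695e+02] w 43.4 F [ 0.  -0.5 -1.1] q [ 30.  24. -22. 115.  13.  43. -27.]
shift [-0.0016 -0.0003  0.0001] rv [-0.003  -0.0026  0.0008] rows 1.0 1.0
```

View pics/w6z.png

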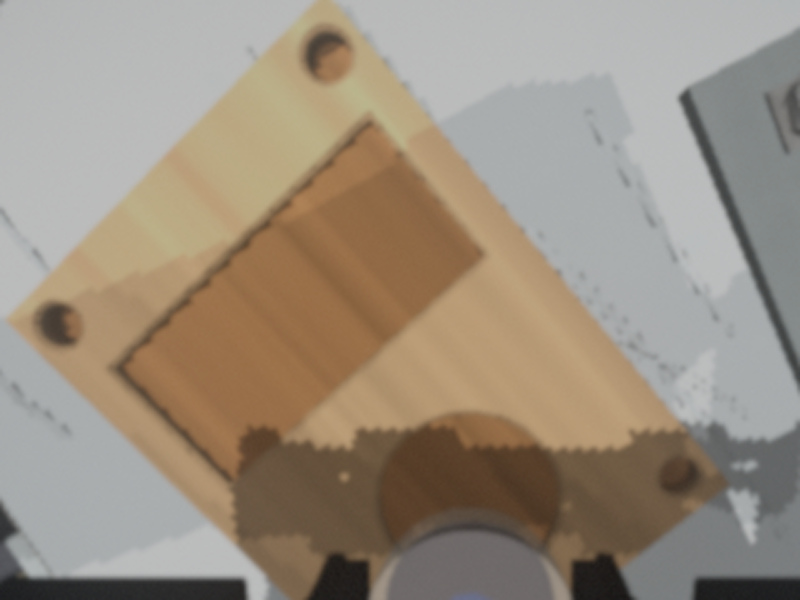

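```bash
cat >> h.py <<'E'
def fit2(L,W):
    L=np.array(L,float);W=np.array(W,float)[:,:2]
    a=L-L.mean(0);b=W-W.mean(0)
    th=np.arctan2((a[:,0]*b[:,1]-a[:,1]*b[:,0]).sum(),(a*b).sum())
    R=np.array([[np.cos(th),-np.sin(th)],[np.sin(th),np.cos(th)]])
    t=W.mean(0)-R@L.mean(0)
    print('fit',t.round(2),np.degrees(th).round(2),'res',(W-(L@R.T+t)).round(1).tolist())
    return t,R
E
python3 -c "
from h import *
w=gz('w6',[(328,54),(59,323),(680,475)],18,90,20,2.5)
print(w)
t,R=fit2([(52,75),(-52,75),(52,-75)],w)
print(R@[0,-40]+t,R@[0,34]+t)
"
```

```text
[[ 522.2  -25.9   18. ]
 [ 421.3  -51.1   18. ]
 [ 559.  -170.8   18. ]]
fit [ 490.17 -111.09] 14.22 res [[0.0, -0.3], [-0.0, 0.1], [-0.0, 0.2]]
[ 499.99897329 -149.86624925] [481.82022756 -78.13387717]
```

```bash
python3 -c "
from h import *
plan([500.2,-149.4,39],-116.8)"
```

```text
t 3.78 pos [ 498.1 -151.9   99.7] rot [-8.9830e+01 -4.0000e-02 -1.1695e+02] w 43.4 F [ 0.  -0.5 -1.1] q [ 30.  24. -22. 115.  13.  43. -27.]
shift [-0.0032  0.0607  0.0005] rv [-0.003  -0.0026  0.0008] rows 2.0 1.0
```

Request:
move_arm:
  steps: [-0.0032, 0.02, 0.0005, -0.003, 0, 0, -0.0032, 0.04, 0.0005, -0.003, 0, 0, -0.0032, 0.053, 0.0005, -0.003, 0, 0, -0.0032, 0.0607, 0.0005, -0.003, 0, 0, -0.0032, 0.0607, 0.0005, -0.003, 0, 0, -0.0032, 0.0607, 0.0005, -0.003, 0, 0]

```text
time_s: 4.28
ee_pos: [499.9, -150.2, 39.0]
ee_rot: [-90.0, -0.1, -117.0]
contact_force: [-0.8, 0.2, -1.3]
width: 43.9
```

```bash
python3 -c "
from h import *
plan([500.2,-149.4,38.5],-116.8)"
```

```text
t 4.28 pos [ 499.9 -150.2   39. ] rot [-9.0010e+01 -6.0000e-02 -1.1702e+02] w 43.9 F [-0.8  0.2 -1.3] q [ 27.  30. -20. 117.  17.  36. -30.]
shift [-0.0008  0.0005 -0.0001] rv [ 0.0002 -0.0039  0.001 ] rows 1.0 1.0
```

Request:
move_arm:
  steps: [0, 0.0005, 0, 0, 0, 0, 0, 0.0005, 0, 0, 0, 0, 0, 0.0005, 0, 0, 0, 0, 0, 0.0005, 0, 0, 0, 0, 0, 0.0, 0, 0, 0, 0, 0, -0.03, 0, 0, 0, 0, 0, -0.07, 0, 0, 0, 0, 0, -0.1, 0, 0, 0, 0, 0, -0.1, 0, 0, 0, 0]
  fingers: 1

```text
time_s: 5.03
ee_pos: [504.1, -150.6, 145.0]
ee_rot: [-89.3, 0.1, -117.0]
contact_force: [1.2, 0.3, -0.1]
width: 86.2
```

```bash
python3 -c "
from h import *
plan([463,383,150],-50-18.7)
plan([463,383,150],-18.7)
shots('w7',1)"
```

```text
t 5.03 pos [ 504.1 -150.6  145. ] rot [-8.9340e+01  8.0000e-02 -1.1702e+02] w 86.2 F [ 1.2  0.3 -0.1] q [ 31.  21. -23. 113.  11.  48. -26.]
shift [-0.4567 -0.0076 -0.279 ] rv [-0.0114 -0.8434  0.0036] rows 13.0 7.0
t 5.03 pos [ 504.1 -150.6  145. ] rot [-8.9340e+01  8.0000e-02 -1.1702e+02] w 86.2 F [ 1.2  0.3 -0.1] q [ 31.  21. -23. 113.  11.  48. -26.]
shift [-0.4567 -0.0076 -0.279 ] rv [-0.0097 -1.7161  0.0089] rows 13.0 14.0
[[ 5.0412e+02 -1.5059e+02  1.4504e+02 -8.9340e+01  8.0000e-02 -1.1702e+02]]
diff [0.0]
```

View pics/w7.png

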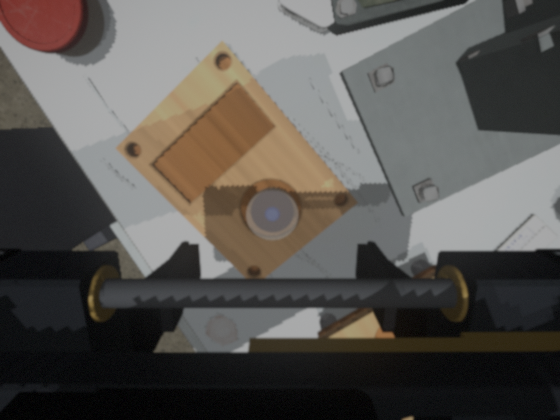

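```bash
python3 -c "
from h import *
m=imaging.camera_model('top')
print(px2w(m,[(188,170)],30),px2w(m,[(190,217)],30),px2w(m,[(140,110),(195,110),(140,150),(180,150)],300), px2w(m,[(275,150),(250,170),(275,185)],20),px2w(m,[(230,125),(330,140)],200))"
python3 - <<'E'
import cv2
a=cv2.imread('pics/a_scene.png');cv2.imwrite('pics/zz.png',cv2.resize(a[30:270,60:340],None,fx=2.5,fy=2.5,interpolation=cv2.INTER_CUBIC))
E
```

```text
[[665.981476   312.36794603  30.        ]] [[519.67822472 301.22326987  30.        ]] [[754.20611415 375.12938249 300.        ]
 [754.07817108 238.55950694 300.        ]
 [652.08079119 369.66331126 300.        ]
 [652.13666932 271.76039829 300.        ]] [[733.11654887  43.63452582  20.        ]
 [668.7306847  121.19750032  20.        ]
 [621.39262897  43.14766734  20.        ]] [[ 750.89010513  163.81760168  200.        ]
 [ 709.48549414 -106.23815059  200.        ]]
```

View pics/zz.png

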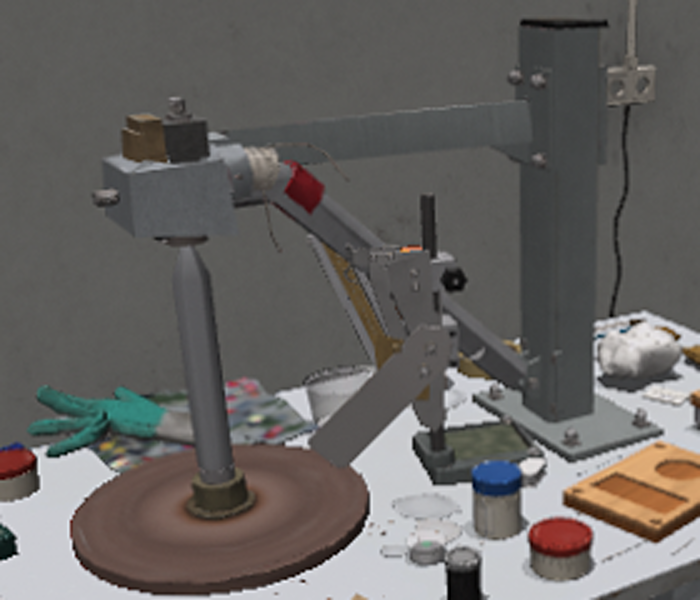

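```bash
python3 -c "
from h import *
plan([450,100,150],-108.7)"
```

```text
t 5.08 pos [ 502.4 -150.5  142.4] rot [-8.9570e+01  1.0000e-02 -1.1703e+02] w 86.2 F [-0.1 -0.4 -0.7] q [ 31.  21. -23. 113.  11.  48. -26.]
shift [-0.1993 -0.0087 -0.1605] rv [-0.0075 -0.1454  0.0003] rows 7.0 2.0
```

Request:
move_arm:
  steps: [-0.2, -0.0087, -0.1605, 0, -0.1454, 0, -0.2, -0.0087, -0.1605, 0, -0.1454, 0, -0.2, -0.0087, -0.1605, 0, -0.1454, 0, -0.2, -0.0087, -0.1605, 0, -0.1454, 0, -0.2, -0.0087, -0.1605, 0, -0.1454, 0, -0.2, -0.0087, -0.1605, 0, -0.1454, 0]

```text
time_s: 5.58
ee_pos: [449.9, 96.3, 148.9]
ee_rot: [-89.7, -0.1, -108.7]
contact_force: [1.2, 0.2, -0.7]
width: 86.9
```

```bash
python3 -c "
from h import *
plan([463,383,130],-108.7)"
```

```text
t 5.58 pos [449.9  96.3 148.9] rot [ -89.65   -0.11 -108.72] w 86.9 F [ 1.2  0.2 -0.7] q [ 10.  16. -32. 120.  12.  46. -48.]
shift [-0.2758  0.0179 -0.0797] rv [-0.006  -0.0003  0.0019] rows 7.0 1.0
```

Request:
move_arm:
  steps: [-0.2758, 0.0179, -0.0797, 0, 0, 0, -0.2758, 0.0179, -0.0797, 0, 0, 0, -0.2758, 0.0179, -0.0797, 0, 0, 0, -0.2758, 0.0179, -0.0797, 0, 0, 0, -0.2758, 0.0179, -0.0797, 0, 0, 0, -0.2758, 0.0179, -0.0797, 0, 0, 0, -0.2758, 0.0179, -0.0797, 0, 0, 0, -0.2758, 0.0179, -0.0797, 0, 0, 0, -0.2758, 0.0179, -0.0797, 0, 0, 0, -0.2758, 0.0179, -0.0797, 0, 0, 0]

```text
time_s: 6.42
ee_pos: [462.4, 382.0, 128.6]
ee_rot: [-89.7, -0.3, -108.7]
contact_force: [-1.1, -0.7, -0.0]
width: 87.2
```

```bash
python3 -c "
from h import *
plan([463,383,130],-108.7)
shots('w8',2)"
```

```text
t 6.42 pos [462.4 382.  128.6] rot [ -89.72   -0.27 -108.7 ] w 87.2 F [-1.1 -0.7 -0. ] q [-20.  30. -32. 103.  20.  52. -80.]
shift [-0.0011 -0.0014  0.0003] rv [-0.005   0.0001  0.0048] rows 1.0 1.0
[[ 4.6236e+02  3.8202e+02  1.2857e+02 -8.9720e+01 -2.7000e-01 -1.0870e+02]
 [ 4.6290e+02  3.8116e+02  1.2885e+02 -8.9680e+01 -2.7000e-01 -1.0879e+02]]
diff [0.0, 2.36]
```

View pics/w8.png

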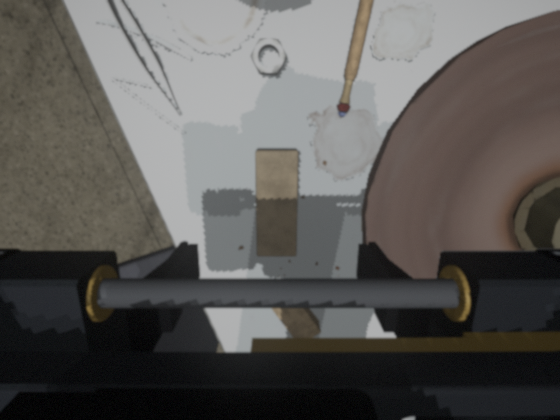

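```bash
python3 -c "
from h import *
c=gz('w8',[(256,149),(299,149),(297,256),(256,256)],21,0,0,1);print(c,c.mean(0))
print(np.degrees(np.arctan2(*(c[0]-c[3])[[1,0]])),np.degrees(np.arctan2(*(c[1]-c[2])[[1,0]])), np.linalg.norm(c[1]-c[2]),np.linalg.norm(c[0]-c[1]))
print('wheel',gz('w8',[(364,215),(372,260),(390,290)],30,0,0,1))
s,p,R=pose();print([R.inv().apply(np.array(w)-p).round(0).tolist() for w in gz('w8',[(364,215),(372,260)],30,0,0,1)])
plan([463,383,60],-108.7)"
```

```text
[[464.9 435.2  21. ]
 [496.6 424.3  21. ]
 [467.4 338.6  21. ]
 [434.1 350.   21. ]] [465.75  387.025  21.   ]
70.12495781528186 71.18481931204154 90.53800307053388 33.5216348050032
wheel [[529.5 359.1  30. ]
 [526.  318.9  30. ]
 [533.8 286.6  30. ]]
[[-1.0, 100.0, 69.0], [38.0, 100.0, 79.0]]
t 6.52 pos [463.3 380.9 129.2] rot [ -89.65   -0.24 -108.83] w 86.8 F [-1.2 -0.6  0.1] q [-20.  30. -32. 103.  20.  52. -80.]
shift [-0.0022  0.0692 -0.0014] rv [-0.0061 -0.0023  0.0042] rows 2.0 1.0
```

```bash
python3 -c "
from h import *
plan([465.5,386.5,26],-109.3)"
```

```text
t 6.52 pos [463.3 380.9 129.2] rot [ -89.65   -0.24 -108.83] w 86.8 F [-1.2 -0.6  0.1] q [-20.  30. -32. 103.  20.  52. -80.]
shift [-0.0065  0.1032 -0.0003] rv [-0.0061  0.0082  0.0042] rows 3.0 1.0
```

Request:
move_arm:
  steps: [-0.0065, 0.02, -0.0003, -0.006, 0.0082, 0.004, -0.0065, 0.04, -0.0003, -0.006, 0.0082, 0.004, -0.0065, 0.06, -0.0003, -0.006, 0.0082, 0.004, -0.0065, 0.08, -0.0003, -0.006, 0.0082, 0.004, -0.0065, 0.1032, -0.0003, -0.006, 0.0082, 0.004, -0.0065, 0.1032, -0.0003, -0.006, 0.0082, 0.004, -0.0065, 0.1032, -0.0003, -0.006, 0.0082, 0.004]
  fingers: 0.38

```text
time_s: 7.1
ee_pos: [465.5, 384.5, 25.3]
ee_rot: [-90.0, -0.2, -109.4]
contact_force: [-0.1, -0.9, -0.0]
width: 60.6
```

```bash
python3 -c "
from h import *
plan([465.5,386.5,26],-109.3)
shots('w9',1)"
```

```text
t 7.1 pos [465.5 384.5  25.3] rot [ -90.05   -0.17 -109.41] w 60.6 F [-0.1 -0.9 -0. ] q [-23.  38. -28. 106.  25.  42. -85.]
shift [-0.0019 -0.0007 -0.0007] rv [ 0.0008 -0.0018  0.0029] rows 1.0 1.0
[[ 4.6552e+02  3.8450e+02  2.5320e+01 -9.0050e+01 -1.7000e-01 -1.0941e+02]]
diff [0.0]
```

View pics/w9.png

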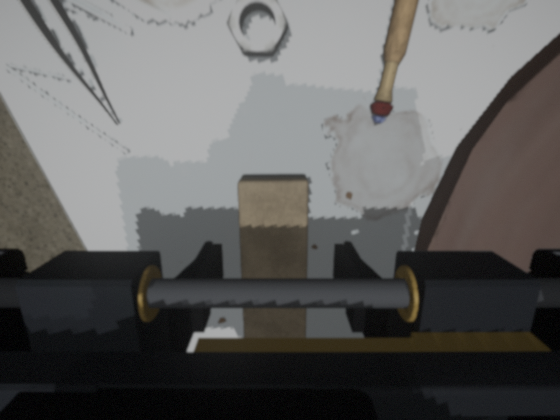

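```bash
python3 -c "
from h import *
c=gz('w9',[(239,179),(308,180)],21,0,0,1);e=c.mean(0);print(c,e,e[:2]-45*np.array([np.cos(np.radians(70.65)),np.sin(np.radians(70.65))]))"
```

```text
[[464.9 435.4  21. ]
 [495.6 424.1  21. ]] [480.25 429.75  21.  ] [465.33979502 387.29195262]
```

Consistent. Close.

Request:
move_arm:
  steps: [-0.002, -0.0007, -0.0007, 0, 0, 0, -0.002, -0.0007, -0.0007, 0, 0, 0, -0.002, -0.0007, -0.0007, 0, 0, 0, -0.002, -0.0007, -0.0007, 0, 0, 0, -0.002, -0.0007, -0.0007, 0, 0, 0, -0.002, -0.0007, -0.0007, 0, 0, 0]
  fingers: -1
  squeeze: 35

```text
time_s: 7.65
ee_pos: [466.2, 388.1, 27.9]
ee_rot: [-90.0, 0.0, -109.4]
contact_force: [-0.6, -0.7, 3.9]
width: 33.6
```

```bash
python3 -c "
from h import *
plan([450,130,150],-140)"
```

```text
t 7.65 pos [466.2 388.1  27.9] rot [-8.9960e+01  2.0000e-02 -1.0938e+02] w 33.6 F [-0.6 -0.7  3.9] q [-24.  38. -28. 106.  25.  42. -85.]
shift [ 0.2488 -0.1221  0.0705] rv [-0.0006  0.5344 -0.0006] rows 7.0 5.0
```

Request:
move_arm:
  steps: [0, -0.04, 0, 0, 0, 0, 0, -0.08, 0, 0, 0, 0, 0.03, -0.12, 0.01, 0, 0.1, 0, 0.07, -0.12, 0.02, 0, 0.2, 0, 0.11, -0.12, 0.03, 0, 0.3, 0, 0.15, -0.12, 0.04, 0, 0.4, 0, 0.19, -0.12, 0.054, 0, 0.5, 0, 0.225, -0.12, 0.065, 0, 0.53, 0, 0.249, -0.12, 0.07, 0, 0.534, 0]

```text
time_s: 8.4
ee_pos: [448.8, 124.9, 147.5]
ee_rot: [-89.9, -0.1, -140.3]
contact_force: [0.1, 0.3, -1.4]
width: 33.4
```

```bash
python3 -c "
from h import *
plan([482,-78,110],-165.8)"
```

```text
t 8.4 pos [448.8 124.9 147.5] rot [-8.988e+01 -1.200e-01 -1.403e+02] w 33.4 F [ 0.1  0.3 -1.4] q [  1.  16. -25. 120.   9.  46. -80.]
shift [0.104  0.0381 0.1772] rv [-0.0025  0.445   0.0015] rows 6.0 4.0
```

Request:
move_arm:
  steps: [0.104, 0.0381, 0.177, 0, 0.445, 0, 0.104, 0.0381, 0.177, 0, 0.445, 0, 0.104, 0.0381, 0.177, 0, 0.445, 0, 0.104, 0.0381, 0.177, 0, 0.445, 0, 0.104, 0.0381, 0.177, 0, 0.445, 0, 0.104, 0.0381, 0.177, 0, 0.445, 0, 0.104, 0.0381, 0.177, 0, 0.445, 0, 0.104, 0.0381, 0.177, 0, 0.445, 0, 0.104, 0.0381, 0.177, 0, 0.445, 0]

```text
time_s: 9.15
ee_pos: [481.7, -76.0, 110.0]
ee_rot: [-89.9, -0.0, -165.6]
contact_force: [0.5, 0.5, -0.5]
width: 33.9
```

```bash
python3 -c "
from h import *
plan([482,-78,110],-165.8)
shots('w10',2)"
```

```text
t 9.15 pos [481.7 -76.  110. ] rot [-8.9890e+01 -5.0000e-02 -1.6565e+02] w 33.9 F [ 0.5  0.5 -0.5] q [ 16.  20. -14. 120.   7.  41. -79.]
shift [0.0002 0.     0.002 ] rv [-0.0019  0.0026  0.0008] rows 1.0 1.0
[[ 4.8172e+02 -7.6050e+01  1.1002e+02 -8.9890e+01 -5.0000e-02 -1.6565e+02]
 [ 4.8183e+02 -7.5840e+01  1.1014e+02 -8.9880e+01 -3.0000e-02 -1.6561e+02]]
diff [0.0, 1.3]
```

View pics/w10.png

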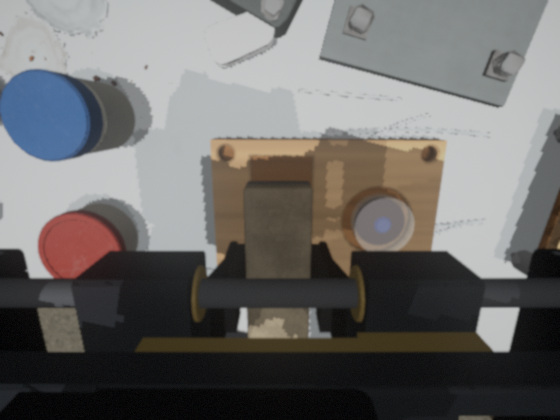

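```bash
python3 -c "
from h import *
s,p,R=pose()
c=gz('w10',[(247,183),(310,183)],103.2,0,0,1);print(c,R.inv().apply(c.mean(0)-p))
w=gz('w10',[(228,152),(429,154)],18,0,0,1);fit2([(52,75),(52,-75)],w)
plan([482.9,-77.8,55],-165.8)
plan([482.9,-77.8,40.5],-165.8)"
```

```text
[[522.5 -50.  103.2]
 [530.1 -79.5 103.2]] [-45.81691441   6.95854879   0.22322969]
fit [ 490.26 -111.87] 13.82 res [[0.3, -1.1], [-0.3, 1.1]]
t 9.25 pos [481.9 -75.9 110.2] rot [-8.987e+01 -3.000e-02 -1.656e+02] w 33.9 F [-0.2 -0.4 -1.1] q [ 16.  20. -14. 119.   7.  41. -79.]
shift [-0.0006  0.0552  0.002 ] rv [-0.0023  0.0034  0.0005] rows 2.0 1.0
t 9.25 pos [481.9 -75.9 110.2] rot [-8.987e+01 -3.000e-02 -1.656e+02] w 33.9 F [-0.2 -0.4 -1.1] q [ 16.  20. -14. 119.   7.  41. -79.]
shift [-0.0006  0.0697  0.0019] rv [-0.0023  0.0034  0.0005] rows 2.0 1.0
```

Request:
move_arm:
  steps: [-0.0004, 0.02, 0.002, -0.002, 0.003, 0, -0.0004, 0.04, 0.002, -0.002, 0.003, 0, -0.0004, 0.05, 0.002, -0.002, 0.003, 0, -0.0004, 0.05, 0.002, -0.002, 0.003, 0]

```text
time_s: 9.58
ee_pos: [481.1, -76.6, 58.5]
ee_rot: [-90.1, -0.3, -165.6]
contact_force: [-0.1, -0.4, -2.2]
width: 33.6
```

```bash
python3 -c "
from h import *
plan([482.4,-78,40.5],-165.8)"
```

```text
t 9.58 pos [481.1 -76.6  58.5] rot [ -90.09   -0.26 -165.65] w 33.6 F [-0.1 -0.4 -2.2] q [ 15.  25. -13. 121.   9.  35. -81.]
shift [-0.001   0.018   0.0017] rv [0.0016 0.0026 0.0045] rows 1.0 1.0
```

Request:
move_arm:
  steps: [-0.001, 0.009, 0.0017, 0.0016, 0.0026, 0.0045, -0.001, 0.018, 0.0017, 0.0016, 0.0026, 0.0045, -0.001, 0.018, 0.0017, 0.0016, 0.0026, 0.0045, -0.001, 0.018, 0.0017, 0.0016, 0.0026, 0.0045]

```text
time_s: 9.92
ee_pos: [482.4, -77.9, 40.4]
ee_rot: [-90.0, -0.0, -165.8]
contact_force: [-0.4, -0.1, -1.5]
width: 34.1
```

```bash
python3 -c "
from h import *
plan([482.4,-78,40],-165.8)"
```

```text
t 9.92 pos [482.4 -77.9  40.4] rot [-9.0010e+01 -3.0000e-02 -1.6579e+02] w 34.1 F [-0.4 -0.1 -1.5] q [ 14.  27. -12. 122.  10.  33. -81.]
shift [-0.      0.0004  0.0001] rv [0.0002 0.0002 0.0005] rows 1.0 1.0
```

Request:
move_arm:
  steps: [0, 0, 0, 0, 0, 0, 0, 0, 0, 0, 0, 0, 0, 0, 0, 0, 0, 0, 0, 0, 0, 0, 0, 0, 0, -0.02, 0, 0, 0, 0, 0, -0.05, 0, 0, 0, 0, 0, -0.08, 0, 0, 0, 0, 0, -0.11, 0, 0, 0, 0, 0, -0.11, 0, 0, 0, 0, 0, -0.11, 0, 0, 0, 0]
  fingers: 0.05

```text
time_s: 10.75
ee_pos: [483.7, -78.1, 152.3]
ee_rot: [-89.9, 0.2, -165.8]
contact_force: [-0.1, -0.3, -0.3]
width: 45.5
```

```bash
python3 -c "
from h import *
plan([557,-350,170],-172.7)
shots('w11',1)"
```

```text
t 10.75 pos [483.7 -78.1 152.3] rot [ -89.9     0.21 -165.81] w 45.5 F [-0.1 -0.3 -0.3] q [ 17.  16. -15. 117.   6.  47. -77.]
shift [-0.0045 -0.0172  0.2816] rv [-0.0016  0.1203 -0.0038] rows 7.0 1.0
[[ 4.8365e+02 -7.8140e+01  1.5226e+02 -8.9900e+01  2.1000e-01 -1.6581e+02]]
diff [0.0]
```

View pics/w11.png

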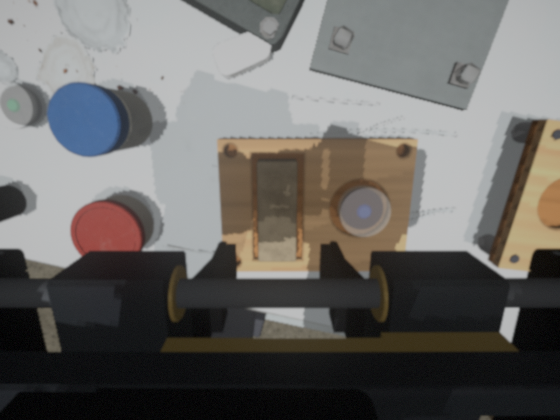

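```bash
python3 -c "
from h import *
plan([557,-350,160],-82.7)"
```

```text
t 10.8 pos [482.4 -78.1 150.8] rot [-8.9970e+01  3.0000e-02 -1.6581e+02] w 45.7 F [-0.7  0.9 -0.8] q [ 17.  16. -15. 117.   6.  47. -77.]
shift [-0.0056 -0.0091  0.2819] rv [-8.0000e-04 -1.4505e+00 -0.0000e+00] rows 7.0 12.0
```

Request:
move_arm:
  steps: [-0.0056, -0.0092, 0.0282, 0, -0.12, 0, -0.0056, -0.0092, 0.0564, 0, -0.24, 0, -0.0056, -0.0092, 0.085, 0, -0.36, 0, -0.0056, -0.0092, 0.113, 0, -0.48, 0, -0.0056, -0.0092, 0.141, 0, -0.6, 0, -0.0056, -0.0092, 0.17, 0, -0.72, 0, -0.0056, -0.0092, 0.2, 0, -0.84, 0, -0.0056, -0.0092, 0.23, 0, -0.96, 0, -0.0056, -0.0092, 0.26, 0, -1.08, 0, -0.0056, -0.0092, 0.282, 0, -1.2, 0]
  fingers: 0.05

```text
time_s: 11.63
ee_pos: [556.0, -352.8, 157.7]
ee_rot: [-90.1, 0.0, -96.8]
contact_force: [-0.1, -0.7, 0.3]
width: 46.0
```

```bash
python3 -c "
from h import *
plan([557,-350,160],-82.7)"
```

```text
t 11.63 pos [ 556.  -352.8  157.7] rot [-9.014e+01  1.000e-02 -9.683e+01] w 46.0 F [-0.1 -0.7  0.3] q [ 45.  32. -23.  94.  14.  58.  10.]
shift [-0.0029 -0.0023  0.0007] rv [ 0.0024 -0.2466 -0.0005] rows 1.0 2.0
```

Request:
move_arm:
  steps: [-0.0029, -0.0023, 0.0007, 0.002, -0.12, 0, -0.0029, -0.0023, 0.0007, 0.002, -0.2466, 0, -0.0029, -0.0023, 0.0007, 0.002, -0.2466, 0, -0.0029, -0.0023, 0.0007, 0.002, -0.2466, 0, -0.0029, -0.0023, 0.0007, 0.002, -0.2466, 0, -0.0029, -0.0023, 0.0007, 0.002, -0.2466, 0]

```text
time_s: 12.13
ee_pos: [556.9, -349.5, 159.5]
ee_rot: [-90.1, 0.1, -82.8]
contact_force: [-0.3, -0.7, -0.3]
width: 45.5
```

```bash
python3 -c "
from h import *
plan([557,-350,160],-82.7)
shots('w12',2)"
```

```text
t 12.13 pos [ 556.9 -349.5  159.5] rot [-9.007e+01  6.000e-02 -8.277e+01] w 45.5 F [-0.3 -0.7 -0.3] q [ 47.  32. -27.  94.  16.  58.  22.]
shift [ 0.0006 -0.0005  0.0001] rv [ 0.0011 -0.0012 -0.001 ] rows 1.0 1.0
[[ 5.5686e+02 -3.4946e+02  1.5949e+02 -9.0070e+01  6.0000e-02 -8.2770e+01]
 [ 5.5698e+02 -3.4954e+02  1.5976e+02 -9.0050e+01  4.0000e-02 -8.2740e+01]]
diff [0.0, 1.28]
```

View pics/w12.png

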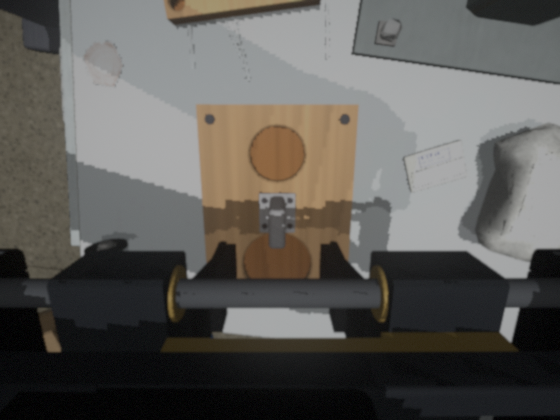

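```bash
python3 -c "
from h import *
crop('w12',180,90,380,265,4)"
```

```text
(no output)
```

View pics/w12z.png

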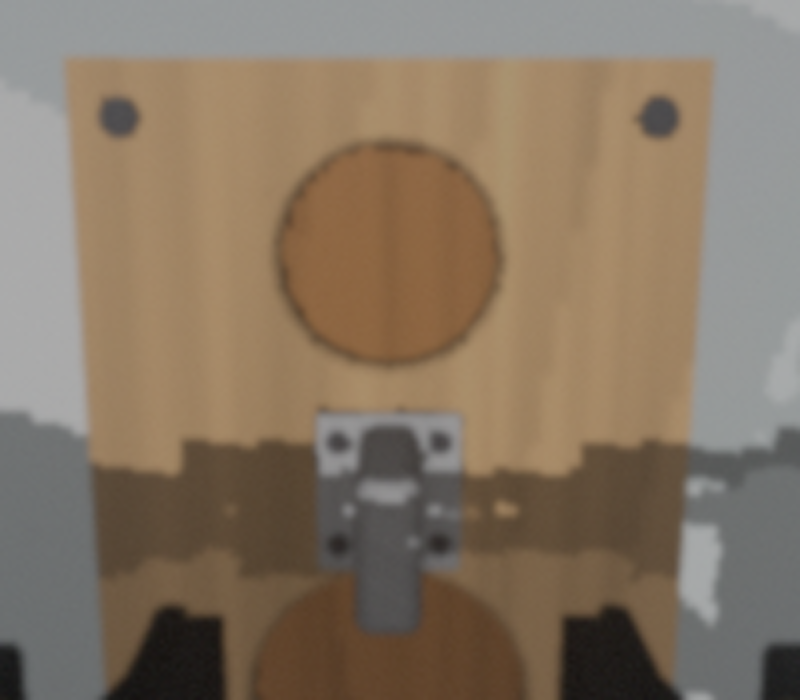

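```bash
python3 -c "
from h import *
w=gz('w12',[(119,117),(659,117),(66,58),(713,58),(389,253)],48,180,90,4)
w2=gz('w12',[(389,493.5)],50,180,90,4)
print(w,w2)
fit2([(-52,75),(52,75),(-62,86),(62,86),(0,48)],w)
fit2([(-52,75),(52,75),(-62,86),(62,86),(0,48),(0,0)],np.r_[w,w2])
plan([557,-350,100],-82.7)
"
```

```text
[[ 496.1 -282.2   48. ]
 [ 599.6 -269.    48. ]
 [ 485.3 -272.6   48. ]
 [ 607.9 -257.    48. ]
 [ 551.1 -301.4   48. ]] [[ 557.3 -350.3   50. ]]
fit [ 557.33 -349.85] 7.24 res [[-0.2, -0.2], [0.1, -0.1], [0.3, -0.2], [-0.1, -0.3], [-0.2, 0.8]]
fit [ 557.31 -349.93] 7.23 res [[-0.2, -0.1], [0.1, -0.0], [0.3, -0.2], [-0.1, -0.2], [-0.2, 0.9], [-0.0, -0.4]]
t 12.23 pos [ 557.1 -349.6  160. ] rot [-9.003e+01  2.000e-02 -8.273e+01] w 45.8 F [0.4 0.7 0.8] q [ 47.  32. -27.  94.  16.  58.  22.]
shift [ 0.0004  0.06   -0.0001] rv [ 0.0006 -0.0005 -0.0004] rows 2.0 1.0
```

Request:
move_arm:
  steps: [0.0004, 0.03, 0, 0, 0, 0, 0.0004, 0.055, 0, 0, 0, 0, 0.0004, 0.075, 0, 0, 0, 0, 0.0004, 0.0875, 0, 0, 0, 0, 0.0004, 0.0875, 0, 0, 0, 0, 0.0004, 0.0875, 0, 0, 0, 0]

```text
time_s: 12.73
ee_pos: [557.2, -349.8, 72.5]
ee_rot: [-90.0, 0.0, -82.7]
contact_force: [-0.7, -0.0, 0.7]
width: 46.0
```

```bash
python3 -c "
from h import *
plan([557.3,-349.9,72],-82.77)"
```

```text
t 12.73 pos [ 557.2 -349.8   72.5] rot [-9.005e+01  4.000e-02 -8.273e+01] w 46.0 F [-0.7 -0.   0.7] q [ 46.  38. -25.  97.  20.  50.  20.]
shift [0.0001 0.0005 0.0001] rv [ 0.0009  0.0007 -0.0007] rows 1.0 1.0
```

Request:
move_arm:
  steps: [0, 0.0005, 0, 0.001, 0.0007, 0, 0, 0.0005, 0, 0.001, 0.0007, 0, 0, 0.0005, 0, 0.001, 0.0007, 0, 0, 0.0005, 0, 0.001, 0.0007, 0, 0, 0.0005, 0, 0.001, 0.0007, 0, 0, 0.0005, 0, 0.001, 0.0007, 0, 0, 0.0005, 0, 0.001, 0.0007, 0, 0, 0.0005, 0, 0.001, 0.0007, 0]
  fingers: -1
  squeeze: 60

```text
time_s: 13.4
ee_pos: [557.2, -349.9, 72.3]
ee_rot: [-90.0, 0.0, -82.8]
contact_force: [-1.4, 0.0, 1.9]
width: 11.3
```

```bash
python3 -c "
from h import *
plan([557.3,-349.9,150],-82.77)"
```

```text
t 13.4 pos [ 557.2 -349.9   72.3] rot [-9.000e+01  2.000e-02 -8.277e+01] w 11.3 F [-1.4  0.   1.9] q [ 46.  38. -25.  97.  20.  49.  20.]
shift [-0.0001 -0.0777  0.0001] rv [-0.0001 -0.     -0.0004] rows 2.0 1.0
```

Request:
move_arm:
  steps: [0, -0.02, 0, 0, 0, 0, 0, -0.05, 0, 0, 0, 0, 0, -0.08, 0, 0, 0, 0, 0, -0.08, 0, 0, 0, 0, 0, -0.08, 0, 0, 0, 0]

```text
time_s: 13.82
ee_pos: [557.9, -350.2, 153.6]
ee_rot: [-89.9, -0.1, -82.8]
contact_force: [-0.7, 0.9, -3.5]
width: 11.2
```

```bash
python3 -c "
from h import *
plan([490.2,-111.1,150],-75.8)
crop('w11',205,120,445,280,3.3)
shots('w13',1)"
```

```text
t 13.82 pos [ 557.9 -350.2  153.6] rot [-8.986e+01 -8.000e-02 -8.277e+01] w 11.2 F [-0.7  0.9 -3.5] q [ 47.  32. -27.  94.  17.  57.  22.]
shift [-0.2457  0.0032 -0.0371] rv [-0.0023 -0.1217  0.0015] rows 6.0 1.0
[[ 5.5793e+02 -3.5021e+02  1.5361e+02 -8.9860e+01 -8.0000e-02 -8.2770e+01]]
diff [0.0]
```

View pics/w11z.png

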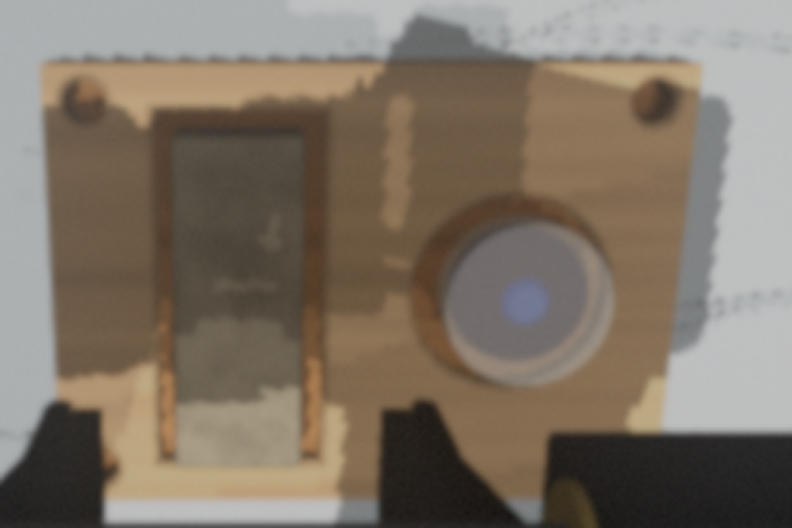

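View pics/w13.png

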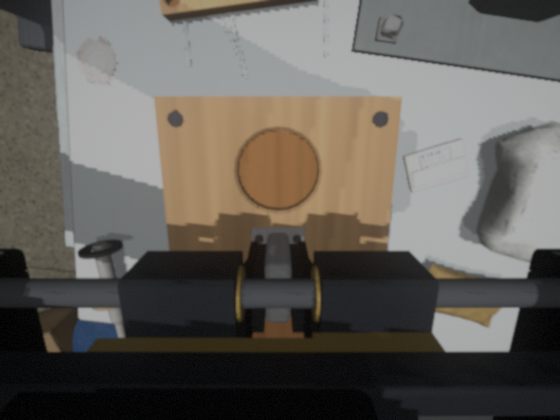

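```bash
python3 -c "
from h import *
w=gz('w11',[(84,99),(654,100),(42,62),(701,62)],18,205,120,3.3)
fit2([(52,75),(52,-75),(62,86),(62,-86)],w);fit2([(52,75),(52,-75)],w[:2])
w=gz('w6',[(328,54),(59,323),(680,475),(325,0),(10,321),(727,485)],18,90,20,2.5)
fit2([(52,75),(-52,75),(52,-75),(62,86),(-62,86),(62,-86)],w)
# deck in hand check: plate z=48+ (153.6-72.3)
z=48+153.6-72.3
w=gz('w13',[(176,119),(380,119),(278,169)],z,0,0,1)
t,R=fit2([(-52,75),(52,75),(0,48)],w)
"
```

```text
fit [ 489.78 -111.29] 14.15 res [[0.3, -0.3], [-0.0, 0.7], [-0.1, -0.9], [-0.2, 0.4]]
fit [ 489.92 -111.02] 14.1 res [[0.1, -0.5], [-0.1, 0.5]]
fit [ 489.8  -111.84] 14.2 res [[0.4, 0.5], [0.3, 0.8], [0.4, 1.0], [-1.1, -1.5], [0.8, -0.7], [-0.8, 0.0]]
fit [ 559.13 -349.95] 7.16 res [[0.0, -0.5], [0.1, -0.4], [-0.1, 0.9]]
```

```bash
python3 -c "
from h import *
plan([489.9,-111.2,125],-75.83)"
```

```text
t 13.87 pos [ 556.5 -349.8  151.7] rot [-9.005e+01  4.000e-02 -8.278e+01] w 11.7 F [-1.  -0.4 -2.9] q [ 47.  32. -27.  94.  17.  57.  22.]
shift [-0.2451  0.0269 -0.0361] rv [ 0.0009 -0.1213 -0.0008] rows 6.0 1.0
```

Request:
move_arm:
  steps: [-0.03, 0.0, -0.005, 0, -0.02, 0, -0.06, 0.0, -0.01, 0, -0.04, 0, -0.09, 0.0, -0.015, 0, -0.06, 0, -0.12, 0.0, -0.02, 0, -0.08, 0, -0.15, 0.005, -0.025, 0, -0.1, 0, -0.18, 0.01, -0.03, 0, -0.12, 0, -0.21, 0.015, -0.033, 0, -0.1213, 0, -0.235, 0.02, -0.0355, 0, -0.1213, 0, -0.2451, 0.0269, -0.0361, 0, -0.1213, 0, -0.2451, 0.0269, -0.0361, 0, -0.1213, 0]

```text
time_s: 14.7
ee_pos: [486.9, -107.6, 122.4]
ee_rot: [-90.4, 0.3, -75.5]
contact_force: [-0.2, -1.2, -2.3]
width: 11.4
```

Request:
move_arm:
  steps: [0, 0, 0, 0, 0, 0, 0, 0, 0, 0, 0, 0, 0, 0, 0, 0, 0, 0]

```text
time_s: 14.95
ee_pos: [486.6, -108.7, 121.9]
ee_rot: [-90.4, 0.3, -75.6]
contact_force: [-0.3, -0.3, -2.8]
width: 11.4
```

```bash
python3 -c "
from h import *
plan([489.9,-111.2,125],-75.83)
shots('w14',1)
cv2.imwrite('pics/s14.png',cv2.resize(imaging.read_camera('scene')[140:300,300:500,::-1],None,fx=4,fy=3.75,interpolation=cv2.INTER_CUBIC))"
```

```text
t 14.95 pos [ 486.6 -108.7  121.9] rot [-90.42   0.3  -75.61] w 11.4 F [-0.3 -0.3 -2.8] q [ 34.  23. -33. 116.  16.  46.   6.]
shift [ 0.0032 -0.0031  0.0025] rv [ 0.0073  0.0038 -0.0052] rows 1.0 1.0
[[ 4.8665e+02 -1.0874e+02  1.2192e+02 -9.0420e+01  3.0000e-01 -7.5610e+01]]
diff [0.0]
```

View pics/w14.png

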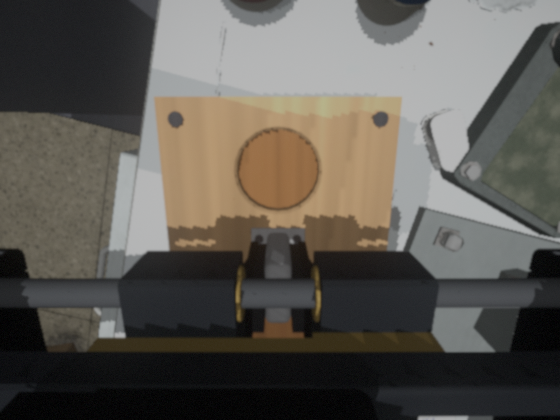

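View pics/s14.png

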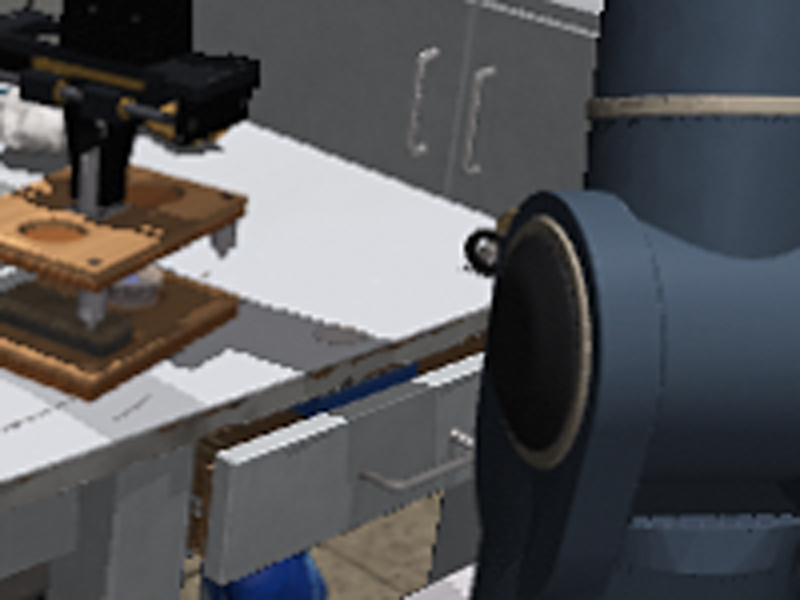

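```bash
python3 -c "
from h import *
plan([489.9,-111.2,97],-75.83)"
```

```text
t 15.05 pos [ 487.1 -108.7  122.4] rot [-90.36   0.27 -75.62] w 11.7 F [ 0.4  0.9 -3.7] q [ 34.  22. -33. 116.  16.  46.   6.]
shift [0.0032 0.0253 0.0023] rv [ 0.0063  0.0037 -0.0047] rows 1.0 1.0
```

Request:
move_arm:
  steps: [0.0032, 0.006, 0.0023, 0.0063, 0.0037, -0.0047, 0.0032, 0.012, 0.0023, 0.0063, 0.0037, -0.0047, 0.0032, 0.018, 0.0023, 0.0063, 0.0037, -0.0047, 0.0032, 0.0253, 0.0023, 0.0063, 0.0037, -0.0047, 0.0032, 0.0253, 0.0023, 0.0063, 0.0037, -0.0047, 0.0032, 0.0253, 0.0023, 0.0063, 0.0037, -0.0047, 0.0032, 0.0253, 0.0023, 0.0063, 0.0037, -0.0047, 0.0032, 0.0253, 0.0023, 0.0063, 0.0037, -0.0047]

```text
time_s: 15.72
ee_pos: [490.2, -111.1, 97.3]
ee_rot: [-90.0, -0.0, -75.8]
contact_force: [0.3, -1.1, -3.0]
width: 11.6
```

```bash
python3 -c "
from h import *
plan([489.9,-111.2,97],-75.83)"
```

```text
t 15.72 pos [ 490.2 -111.1   97.3] rot [-8.997e+01 -1.000e-02 -7.582e+01] w 11.6 F [ 0.3 -1.1 -3. ] q [ 33.  25. -31. 117.  19.  43.   4.]
shift [ 0.      0.0003 -0.0003] rv [-0.0006  0.0002  0.0001] rows 1.0 1.0
```

Request:
move_arm:
  steps: [0, 0.003, 0, 0, 0, 0, 0, 0.006, 0, 0, 0, 0, 0, 0.008, 0, 0, 0, 0, 0, 0.01, 0, 0, 0, 0, 0, 0.01, 0, 0, 0, 0]

```text
time_s: 16.13
ee_pos: [489.9, -111.1, 86.8]
ee_rot: [-90.0, 0.0, -75.8]
contact_force: [-0.2, -0.6, -3.1]
width: 11.5
```

```bash
python3 -c "
from h import *
plan([489.9,-111.2,80.3],-75.83);print(arm.sense()['wrist_torque'])"
```

```text
t 16.13 pos [ 489.9 -111.1   86.8] rot [-9.001e+01  1.000e-02 -7.582e+01] w 11.5 F [-0.2 -0.6 -3.1] q [ 33.  26. -31. 118.  19.  42.   4.]
shift [0.0001 0.0065 0.    ] rv [ 0.0002  0.0001 -0.0002] rows 1.0 1.0
[ 0.02323104 -0.08683678 -0.01222984]
```

No contact yet; studs are entering. Continue pressing.

Request:
move_arm:
  steps: [0, 0.002, 0, 0, 0, 0, 0, 0.004, 0, 0, 0, 0, 0, 0.006, 0, 0, 0, 0, 0, 0.0075, 0, 0, 0, 0, 0, 0.0075, 0, 0, 0, 0]

```text
time_s: 16.55
ee_pos: [489.8, -111.1, 80.2]
ee_rot: [-90.1, -0.0, -75.8]
contact_force: [-4.0, 0.6, 7.5]
width: 11.4
```

```bash
python3 -c "
from h import *
plan([489.9,-111.2,80.3],-75.83);print(arm.sense()['wrist_torque'])"
```

```text
t 16.55 pos [ 489.8 -111.1   80.2] rot [-9.006e+01 -3.000e-02 -7.582e+01] w 11.4 F [-4.   0.6  7.5] q [ 32.  26. -30. 118.  20.  41.   3.]
shift [ 0.0001 -0.0001  0.0001] rv [0.0011 0.0001 0.0006] rows 1.0 1.0
[0.12457591 0.6361092  0.04912624]
```

Request:
move_arm:
  steps: [0, 0.003, 0, 0, 0, 0, 0, 0.005, 0, 0, 0, 0, 0, 0.007, 0, 0, 0, 0, 0, 0.007, 0, 0, 0, 0]

```text
time_s: 16.88
ee_pos: [489.9, -111.1, 80.0]
ee_rot: [-90.3, -0.3, -75.9]
contact_force: [-20.7, 0.9, 62.1]
width: 11.8
```

```bash
python3 -c "
from h import *
plan([489.9,-111.2,80.3],-75.83);print(arm.sense()['wrist_torque'])"
```

```text
t 16.88 pos [ 489.9 -111.1   80. ] rot [-90.26  -0.32 -75.85] w 11.8 F [-20.7   0.9  62.1] q [ 32.  26. -30. 118.  20.  41.   3.]
shift [ 0.0001 -0.0003 -0.0001] rv [ 0.0045 -0.0004  0.0056] rows 1.0 1.0
[ 5.84979517e-01  4.61378282e+00 -2.33893263e-04]
```

Request:
move_arm:
  steps: [0, -0.0003, 0, 0.0045, 0, 0.0056, 0, -0.0003, 0, 0.0045, 0, 0.0056]

```text
time_s: 17.05
ee_pos: [490.2, -111.4, 81.9]
ee_rot: [-89.9, -0.1, -75.8]
contact_force: [-1.1, 0.2, -3.4]
width: 11.5
```

Request:
move_arm:
  steps: [0, 0, 0, 0, 0, 0, 0, 0, 0, 0, 0, 0, 0, 0, 0, 0, 0, 0, 0, 0, 0, 0, 0, 0, 0, 0, 0, 0, 0, 0, 0, -0.03, 0, 0, 0, 0, 0, -0.06, 0, 0, 0, 0, 0, -0.09, 0, 0, 0, 0, 0, -0.09, 0, 0, 0, 0, 0, -0.09, 0, 0, 0, 0]
  fingers: 0.05

```text
time_s: 17.88
ee_pos: [491.2, -111.4, 173.3]
ee_rot: [-89.7, -0.2, -75.9]
contact_force: [-0.8, 0.3, 0.2]
width: 45.5
```

```bash
python3 -c "
from h import *
plan([489.9,-111.2,170],-75.83)
shots('w15',2)
a=imaging.read_camera('scene')[:,:,::-1];cv2.imwrite('pics/s15.png',cv2.resize(a[150:270,240:400],None,fx=5,fy=5,interpolation=cv2.INTER_CUBIC))"
```

```text
t 17.88 pos [ 491.2 -111.4  173.3] rot [-89.75  -0.23 -75.86] w 45.5 F [-0.8  0.3  0.2] q [ 36.  18. -34. 114.  13.  51.   9.]
shift [-0.0006  0.0033 -0.0012] rv [-0.0044 -0.0006  0.0041] rows 1.0 1.0
[[ 4.9121e+02 -1.1144e+02  1.7330e+02 -8.9750e+01 -2.3000e-01 -7.5860e+01]
 [ 4.9003e+02 -1.1139e+02  1.7192e+02 -8.9910e+01 -1.5000e-01 -7.5860e+01]]
diff [0.0, 3.33]
```

View pics/w15.png

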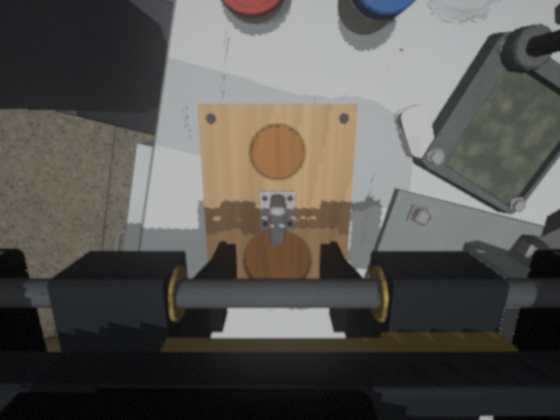

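View pics/s15.png

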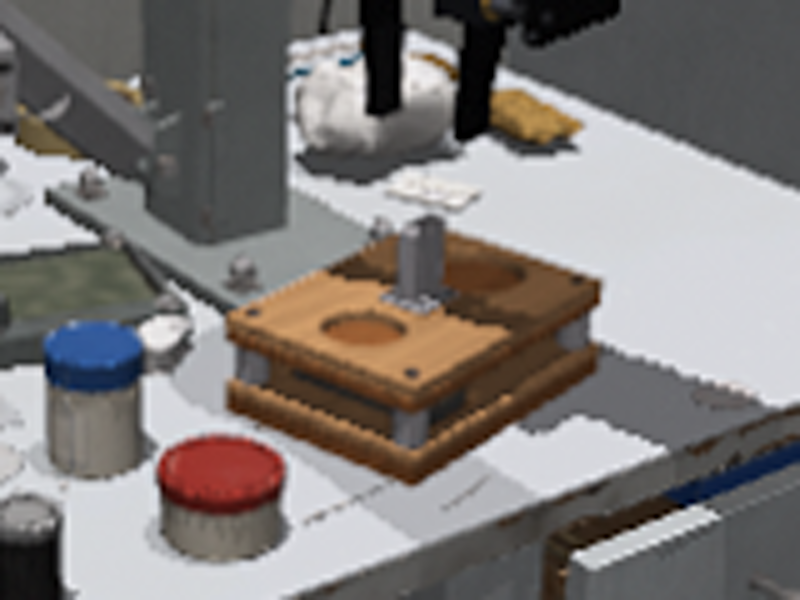

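```bash
python3 -c "
from h import *
plan([489.9,-111.2,122],-75.83)"
```

```text
t 18.03 pos [ 489.1 -111.2  170.7] rot [-9.006e+01 -6.000e-02 -7.585e+01] w 45.3 F [0.1 0.5 0.6] q [ 36.  19. -34. 114.  13.  51.   9.]
shift [0.0001 0.0487 0.0008] rv [ 0.001  -0.0003  0.001 ] rows 2.0 1.0
```

Request:
move_arm:
  steps: [0, 0, 0.0008, 0, 0, 0, 0, 0, 0.0008, 0, 0, 0, 0, 0, 0.0008, 0, 0, 0, 0, 0.01, 0.0008, 0, 0, 0, 0, 0.025, 0.0008, 0, 0, 0, 0, 0.04, 0.0008, 0, 0, 0, 0, 0.0487, 0.0008, 0, 0, 0, 0, 0.0487, 0.0008, 0, 0, 0, 0, 0.0487, 0.0008, 0, 0, 0]
  fingers: -1
  squeeze: 30

```text
time_s: 18.78
ee_pos: [489.6, -110.9, 121.4]
ee_rot: [-90.1, -0.0, -75.8]
contact_force: [0.2, 0.5, 0.2]
width: 1.2
```

Request:
move_arm:
  steps: [0, 0.002, 0, 0, 0, 0, 0, 0.004, 0, 0, 0, 0, 0, 0.005, 0, 0, 0, 0, 0, 0.006, 0, 0, 0, 0, 0, 0.006, 0, 0, 0, 0]

```text
time_s: 19.2
ee_pos: [490.2, -110.9, 117.4]
ee_rot: [-90.1, -0.1, -75.8]
contact_force: [-3.1, 0.3, 13.1]
width: 0.7
```

Request:
move_arm:
  steps: [0, 0.002, 0, 0, 0, 0, 0, 0.004, 0, 0, 0, 0, 0, 0.004, 0, 0, 0, 0]

```text
time_s: 19.45
ee_pos: [490.3, -110.9, 117.2]
ee_rot: [-90.2, -0.3, -75.9]
contact_force: [-10.3, 1.8, 31.9]
width: 0.2
```

Request:
move_arm:
  steps: [0, -0.01, 0, 0, 0, 0, 0, -0.03, 0, 0, 0, 0, 0, -0.06, 0, 0, 0, 0, 0, -0.08, 0, 0, 0, 0, 0, -0.08, 0, 0, 0, 0, 0, -0.08, 0, 0, 0, 0]
  fingers: 0.05

```text
time_s: 19.95
ee_pos: [491.1, -110.7, 198.5]
ee_rot: [-90.0, -0.4, -75.9]
contact_force: [0.1, -0.1, 0.5]
width: 32.2
```

```bash
python3 -c "
from h import *
plan([445,100,170],-75)
plan([421,169,130],-68)
shots('w16',1)
print(px2w(imaging.camera_model('top'),[(0,0)],0)*0)"
```

```text
t 19.95 pos [ 491.1 -110.7  198.5] rot [-90.03  -0.37 -75.88] w 32.2 F [ 0.1 -0.1  0.5] q [ 37.  17. -35. 112.  12.  55.  10.]
shift [-0.2158  0.027   0.0067] rv [ 0.0006 -0.0153  0.0065] rows 6.0 1.0
t 19.95 pos [ 491.1 -110.7  198.5] rot [-90.03  -0.37 -75.88] w 32.2 F [ 0.1 -0.1  0.5] q [ 37.  17. -35. 112.  12.  55.  10.]
shift [-0.2888  0.0666  0.0003] rv [ 0.001  -0.1375  0.0065] rows 8.0 2.0
[[ 4.9110e+02 -1.1072e+02  1.9846e+02 -9.0030e+01 -3.7000e-01 -7.5880e+01]]
diff [0.0]
[[0. 0. 0.]]
```

View pics/w16.png

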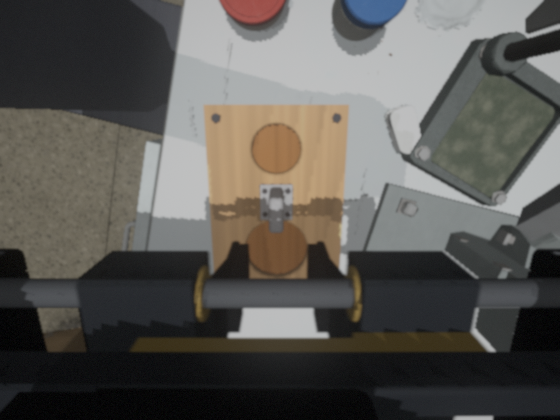

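Request:
move_arm:
  steps: [-0.2888, 0.05, 0.0003, 0, 0, 0.006, -0.2888, 0.05, 0.0003, 0, 0, 0.006, -0.2888, 0.05, 0.0003, 0, 0, 0.006, -0.2888, 0.05, 0.0003, 0, 0, 0.006, -0.2888, 0.05, 0.0003, 0, 0, 0.006, -0.2888, 0.05, 0.0003, 0, 0, 0.006, -0.2888, 0.05, 0.0003, 0, 0, 0.006, -0.2888, 0.05, 0.0003, 0, 0, 0.006, -0.2888, 0.05, 0.0003, 0, 0, 0.006, -0.2888, 0.05, 0.0003, 0, 0, 0.006]
  fingers: 0.38

```text
time_s: 20.83
ee_pos: [419.2, 168.4, 144.7]
ee_rot: [-90.3, 0.0, -75.8]
contact_force: [0.3, -0.2, -0.8]
width: 59.7
```

```bash
python3 -c "
from h import *
plan([421,169,130],-75.8)
shots('w17',2)"
```

```text
t 20.83 pos [419.2 168.4 144.7] rot [-9.032e+01  2.000e-02 -7.584e+01] w 59.7 F [ 0.3 -0.2 -0.8] q [  8.  18. -42. 121.  16.  47. -29.]
shift [-0.0001  0.0147  0.0019] rv [ 0.0055 -0.0008 -0.0003] rows 1.0 1.0
[[ 4.1925e+02  1.6843e+02  1.4470e+02 -9.0320e+01  2.0000e-02 -7.5840e+01]
 [ 4.1979e+02  1.6766e+02  1.4493e+02 -9.0280e+01  1.0000e-02 -7.5970e+01]]
diff [0.0, 1.87]
```

View pics/w17.png

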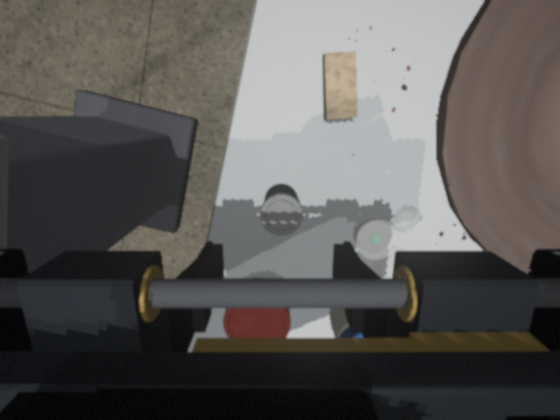

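```bash
python3 -c "
from h import *
crop('w17',230,150,350,270,5)
print(gz('w17',[(282,214)],51,0,0,1),gz('w17',[(373,238)],20,0,0,1))"
```

```text
[[422.9 171.5  51. ]] [[510.2 160.5  20. ]]
```

View pics/w17z.png

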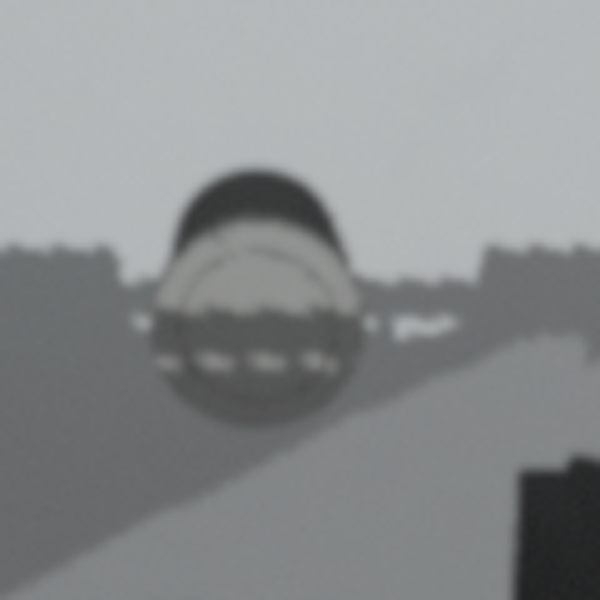

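```bash
python3 -c "
from h import *
plan([422.3,170.5,32],-75.8)"
```

```text
t 20.93 pos [420.1 167.3 145.2] rot [-9.025e+01  1.000e-02 -7.604e+01] w 60.4 F [ 0.8 -0.6  1. ] q [  9.  18. -42. 121.  16.  47. -29.]
shift [-0.0025  0.1131  0.0034] rv [ 0.0044 -0.0042 -0.0001] rows 3.0 1.0
```

Request:
move_arm:
  steps: [-0.0025, 0.02, 0.0034, 0.004, -0.004, 0, -0.0025, 0.04, 0.0034, 0.004, -0.004, 0, -0.0025, 0.06, 0.0034, 0.004, -0.004, 0, -0.0025, 0.06, 0.0034, 0.004, -0.004, 0, -0.0025, 0.06, 0.0034, 0.004, -0.004, 0]

```text
time_s: 21.35
ee_pos: [422.4, 169.0, 84.7]
ee_rot: [-90.1, -0.0, -76.0]
contact_force: [-0.4, -0.5, 0.3]
width: 59.8
```

```bash
python3 -c "
from h import *
plan([422.3,170.5,32],-75.8);shots('w18',1)"
```

```text
t 21.35 pos [422.4 169.   84.7] rot [-9.015e+01 -2.000e-02 -7.596e+01] w 59.8 F [-0.4 -0.5  0.3] q [  4.  24. -38. 123.  23.  40. -35.]
shift [-0.0015  0.0527  0.0004] rv [ 0.0026 -0.0027  0.0003] rows 2.0 1.0
[[ 4.2244e+02  1.6896e+02  8.4670e+01 -9.0150e+01 -2.0000e-02 -7.5960e+01]]
diff [0.0]
```

View pics/w18.png

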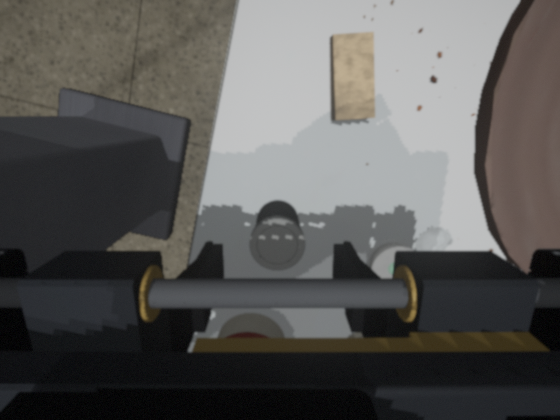

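```bash
python3 -c "
from h import *
print(gz('w18',[(277,246)],51,0,0,1))
plan([422.3,171,32],-75.8)"
```

```text
[[422.7 170.   51. ]]
t 21.4 pos [423.1 169.7  85.5] rot [-90.01   0.   -75.93] w 60.2 F [-0.3 -0.2 -0.2] q [  4.  24. -38. 123.  23.  40. -35.]
shift [-0.0015  0.0535 -0.0005] rv [ 0.0002 -0.0023 -0.0001] rows 2.0 1.0
```

Request:
move_arm:
  steps: [-0.0007, 0.02, -0.0005, 0, -0.002, 0, -0.0007, 0.04, -0.0005, 0, -0.002, 0, -0.0007, 0.0535, -0.0005, 0, -0.002, 0, -0.0007, 0.0535, -0.0005, 0, -0.002, 0, -0.0007, 0.0535, -0.0005, 0, -0.002, 0]

```text
time_s: 21.82
ee_pos: [423.1, 170.2, 32.9]
ee_rot: [-90.0, 0.0, -75.9]
contact_force: [0.9, 0.8, -0.3]
width: 60.1
```

Request:
move_arm:
  steps: [0, 0, 0, 0, 0, 0, 0, 0, 0, 0, 0, 0, 0, 0, 0, 0, 0, 0, 0, 0, 0, 0, 0, 0, 0, 0, 0, 0, 0, 0, 0, 0, 0, 0, 0, 0, 0, 0, 0, 0, 0, 0]
  fingers: -1
  squeeze: 20

```text
time_s: 22.4
ee_pos: [423.3, 170.2, 33.1]
ee_rot: [-89.9, -0.0, -75.9]
contact_force: [-0.2, -0.3, 4.3]
width: 30.7
```

```bash
python3 -c "
from h import *
plan([440,130,180],-75.8)"
```

```text
t 22.4 pos [423.3 170.2  33.1] rot [-8.994e+01 -1.000e-02 -7.586e+01] w 30.7 F [-0.2 -0.3  4.3] q [  0.  29. -34. 125.  29.  33. -40.]
shift [ 0.0431 -0.1468  0.0065] rv [-0.001  -0.001   0.0002] rows 4.0 1.0
```

Request:
move_arm:
  steps: [0, -0.03, 0, 0, 0, 0, 0, -0.07, 0, 0, 0, 0, 0, -0.11, 0, 0, 0, 0, 0.03, -0.117, 0, 0, 0, 0, 0.03, -0.117, 0, 0, 0, 0]

```text
time_s: 22.82
ee_pos: [433.3, 137.6, 152.6]
ee_rot: [-89.6, -0.2, -76.2]
contact_force: [-0.8, -0.8, 0.1]
width: 30.6
```

```bash
python3 -c "
from h import *
plan([478.2,-64.7,145],-75.8)"
```

```text
t 22.82 pos [433.3 137.6 152.6] rot [-89.64  -0.21 -76.17] w 30.6 F [-0.8 -0.8  0.1] q [ 13.  17. -42. 120.  16.  47. -25.]
shift [ 0.2071  0.0083 -0.0049] rv [-0.0063 -0.0064  0.0037] rows 5.0 1.0
```

Request:
move_arm:
  steps: [0.04, 0.002, 0, -0.006, -0.006, 0.0037, 0.08, 0.003, -0.002, -0.006, -0.006, 0.0037, 0.12, 0.005, -0.003, -0.006, -0.006, 0.0037, 0.16, 0.007, -0.004, -0.006, -0.006, 0.0037, 0.19, 0.0083, -0.005, -0.006, -0.006, 0.0037, 0.2071, 0.0083, -0.005, -0.006, -0.006, 0.0037, 0.2071, 0.0083, -0.005, -0.006, -0.006, 0.0037, 0.2071, 0.0083, -0.005, -0.006, -0.006, 0.0037, 0.2071, 0.0083, -0.005, -0.006, -0.006, 0.0037]

```text
time_s: 23.57
ee_pos: [477.5, -63.5, 144.7]
ee_rot: [-90.0, 0.1, -75.7]
contact_force: [-0.8, -0.2, 0.2]
width: 30.4
```

```bash
python3 -c "
from h import *
plan([478.2,-64.7,81.5],-75.8);shots('w19',2)"
```

```text
t 23.57 pos [477.5 -63.5 144.7] rot [-9.003e+01  6.000e-02 -7.574e+01] w 30.4 F [-0.8 -0.2  0.2] q [ 33.  20. -37. 118.  16.  48.   2.]
shift [0.0014 0.0632 0.0004] rv [ 0.0004  0.0011 -0.0011] rows 2.0 1.0
[[ 4.7751e+02 -6.3450e+01  1.4465e+02 -9.0030e+01  6.0000e-02 -7.5740e+01]
 [ 4.7759e+02 -6.3070e+01  1.4479e+02 -9.0010e+01  5.0000e-02 -7.5680e+01]]
diff [0.0, 1.71]
```

View pics/w19.png

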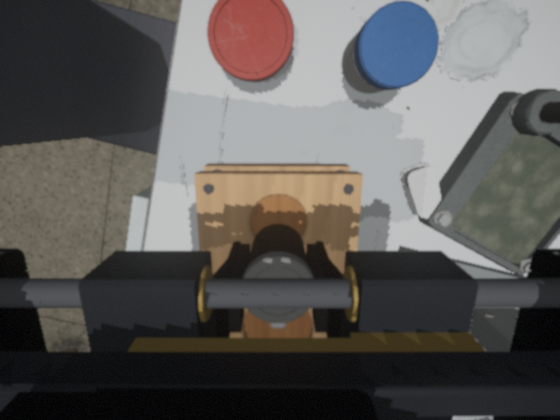

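```bash
python3 -c "
from h import *
w=gz('w19',[(208,188),(348.5,188)],56,0,0,1);t,R=fit2([(-52,75),(52,75)],w);print(R@[0,48]+t,R@[0,-48]+t)
plan([478.2,-64.5,95],-75.8)"
```

```text
fit [ 491.33 -111.39] 14.26 res [[-0.4, -0.1], [0.4, 0.1]]
[479.50153571 -64.86786336] [ 503.15144046 -157.90915529]
t 23.67 pos [477.7 -63.  144.9] rot [-9.000e+01  3.000e-02 -7.566e+01] w 30.8 F [-0.6  0.9  0.2] q [ 33.  20. -37. 118.  16.  48.   2.]
shift [0.0016 0.0499 0.0002] rv [ 0.      0.0025 -0.0006] rows 2.0 1.0
```

Good agreement; lower in two stages.

Request:
move_arm:
  steps: [0.0018, 0.02, 0.0006, 0, 0.0025, 0, 0.0018, 0.035, 0.0006, 0, 0.0025, 0, 0.0018, 0.05, 0.0006, 0, 0.0025, 0, 0.0018, 0.05, 0.0006, 0, 0.0025, 0, 0.0018, 0.05, 0.0006, 0, 0.0025, 0]

```text
time_s: 24.08
ee_pos: [478.2, -63.3, 94.7]
ee_rot: [-90.1, 0.1, -75.7]
contact_force: [-0.8, -0.4, 0.3]
width: 30.5
```

```bash
python3 -c "
from h import *
plan([478.6,-64.7,81.6],-75.8)"
```

```text
t 24.08 pos [478.2 -63.3  94.7] rot [-9.007e+01  9.000e-02 -7.566e+01] w 30.5 F [-0.8 -0.4  0.3] q [ 31.  24. -34. 120.  20.  42.  -2.]
shift [0.0015 0.0131 0.    ] rv [ 0.0013  0.0024 -0.0015] rows 1.0 1.0
```

Request:
move_arm:
  steps: [0.0015, 0.006, 0, 0, 0.002, 0, 0.0015, 0.011, 0, 0, 0.002, 0, 0.0015, 0.0131, 0, 0, 0.002, 0, 0.0015, 0.0131, 0, 0, 0.002, 0]

```text
time_s: 24.42
ee_pos: [478.5, -64.7, 81.4]
ee_rot: [-90.1, 0.1, -75.8]
contact_force: [1.2, -1.0, -0.7]
width: 30.2
```

```bash
python3 -c "
from h import *
plan([478.6,-64.7,81.6],-75.8)"
```

```text
t 24.42 pos [478.5 -64.7  81.4] rot [-9.009e+01  9.000e-02 -7.577e+01] w 30.2 F [ 1.2 -1.  -0.7] q [ 30.  25. -34. 120.  21.  40.  -3.]
shift [ 0.     -0.0002  0.0001] rv [ 0.0015  0.0005 -0.0016] rows 1.0 1.0
```

Request:
move_arm:
  steps: [0, 0, 0, 0, 0, 0, 0, 0, 0, 0, 0, 0, 0, 0, 0, 0, 0, 0, 0, 0, 0, 0, 0, 0, 0, 0, 0, 0, 0, 0, 0, -0.02, 0, 0, 0, 0, 0, -0.05, 0, 0, 0, 0, 0, -0.09, 0, 0, 0, 0, 0, -0.1, 0, 0, 0, 0, 0, -0.1, 0, 0, 0, 0]
  fingers: 0.38

```text
time_s: 25.25
ee_pos: [481.0, -64.9, 184.8]
ee_rot: [-89.7, -0.1, -75.8]
contact_force: [0.6, 0.1, -0.2]
width: 60.0
```

```bash
python3 -c "
from h import *
plan([521,71,170],-75.8);shots('w20',1)"
```

```text
t 25.25 pos [481.  -64.9 184.8] rot [-89.7   -0.11 -75.8 ] w 60.0 F [ 0.6  0.1 -0.2] q [ 35.  17. -38. 115.  13.  52.   4.]
shift [-0.1219  0.0149  0.072 ] rv [-0.0052  0.0001  0.0019] rows 4.0 1.0
[[ 4.8102e+02 -6.4860e+01  1.8478e+02 -8.9700e+01 -1.1000e-01 -7.5800e+01]]
diff [0.0]
```

View pics/w20.png

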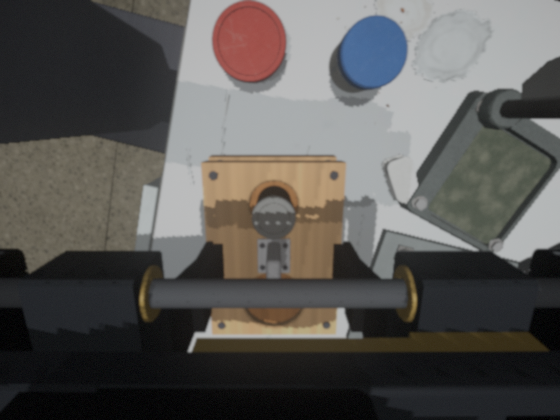

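```bash
python3 -c "
from h import *
print(gz('w20',[(420,203),(500,110),(480,100)],20,0,0,1),gz('w20',[(500,110),(480,100)],120,0,0,1))
print('jar',gz('w20',[(373,51)],66,0,0,1))
w=gz('w20',[(213,175),(334,175),(222,325),(326,325)],56,0,0,1);fit2([(-52,75),(52,75),(-52,-75),(52,-75)],w)
print('canister',gz('w20',[(273,215)],99,0,0,1))"
```

```text
[[623.2 -36.6  20. ]
 [663.5  65.9  20. ]
 [641.6  69.4  20. ]] [[598.9  47.3 120. ]
 [584.1  49.7 120. ]]
jar [[522.   72.7  66. ]]
fit [ 490.95 -111.7 ] 14.11 res [[-0.2, 0.0], [0.1, 0.2], [0.4, 0.1], [-0.3, -0.3]]
canister [[478.  -61.1  99. ]]
```

```bash
python3 -c "
from h import *
m=imaging.camera_model('scene')
print(px2w(m,[(234,212)],20),px2w(m,[(231,108)],320))
m=imaging.camera_model('top');b=px2w(m,[(234,212)],20)
print(px2w(m,[(245,145),(270,160),(305,150),(305,190),(268,183)],20))"
python3 - <<'E'
import cv2
a=cv2.imread('pics/a_top.png');cv2.imwrite('pics/tz.png',cv2.resize(a[70:240,180:360],None,fx=4,fy=3.5,interpolation=cv2.INTER_CUBIC))
E
```

```text
[[672.05701039  59.75316678  20.        ]] [[643.653676    70.11471496 320.        ]]
[[749.11467231 137.98204006  20.        ]
 [700.86238268  59.11482319  20.        ]
 [733.36819792 -50.41647311  20.        ]
 [605.92759872 -49.62673866  20.        ]
 [627.64184948  64.86480518  20.        ]]
```

View pics/tz.png

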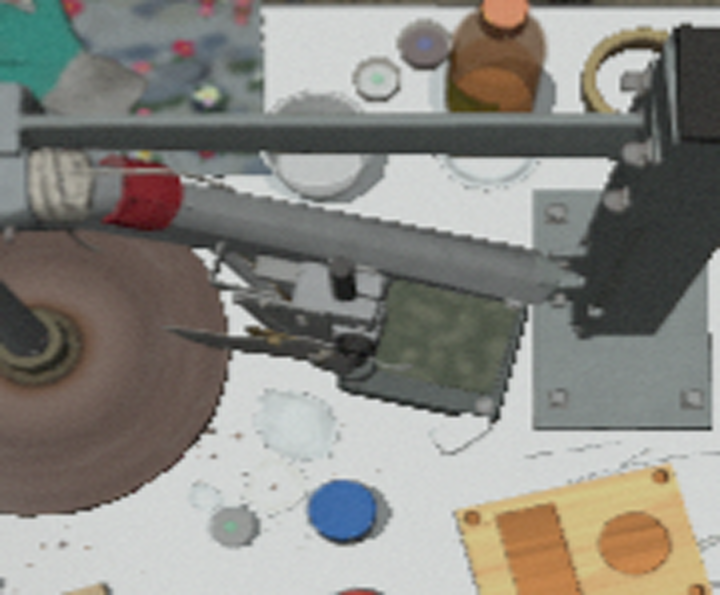

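```bash
python3 -c "
from h import *
plan([515,70,150],-10)"
```

```text
t 25.3 pos [479.5 -65.1 182.7] rot [-8.991e+01 -2.000e-02 -7.580e+01] w 60.3 F [-0.1 -0.3 -0.9] q [ 35.  17. -38. 115.  13.  52.   4.]
shift [-0.1223  0.0328  0.0675] rv [-1.1000e-03 -1.1485e+00  1.2000e-03] rows 4.0 10.0
```

Request:
move_arm:
  steps: [-0.01, 0, 0.0, 0, -0.12, 0, -0.02, 0, 0.0, 0, -0.24, 0, -0.035, 0, 0.0, 0, -0.36, 0, -0.05, 0, 0.01, 0, -0.48, 0, -0.065, 0.005, 0.02, 0, -0.6, 0, -0.08, 0.01, 0.03, 0, -0.72, 0, -0.09, 0.015, 0.04, 0, -0.84, 0, -0.1, 0.02, 0.05, 0, -0.96, 0, -0.11, 0.025, 0.06, 0, -1.08, 0, -0.1223, 0.0328, 0.0675, 0, -1.1485, 0]
  fingers: 0.52

```text
time_s: 26.13
ee_pos: [514.9, 70.2, 148.2]
ee_rot: [-90.0, 0.0, -9.7]
contact_force: [0.1, -0.3, 0.1]
width: 66.2
```

Request:
move_arm:
  steps: [0, 0, 0, 0, 0, 0, 0, 0, 0, 0, 0, 0]

```text
time_s: 26.3
ee_pos: [513.5, 70.3, 146.2]
ee_rot: [-90.0, 0.3, -9.7]
contact_force: [-0.3, 0.3, -0.4]
width: 66.0
```

```bash
python3 -c "
from h import *
plan([521.5,72.5,130],-10);shots('w21',2)"
```

```text
t 26.3 pos [513.5  70.3 146.2] rot [-90.02   0.29  -9.72] w 66.0 F [-0.3  0.3 -0.4] q [ 28.  27. -51. 112.  26.  53.  43.]
shift [0.0076 0.0162 0.0036] rv [ 0.0003  0.0048 -0.005 ] rows 1.0 1.0
[[ 5.1345e+02  7.0260e+01  1.4621e+02 -9.0020e+01  2.9000e-01 -9.7200e+00]
 [ 5.1380e+02  6.9510e+01  1.4682e+02 -9.0050e+01  2.1000e-01 -9.8100e+00]]
diff [0.0, 2.21]
```

View pics/w21.png

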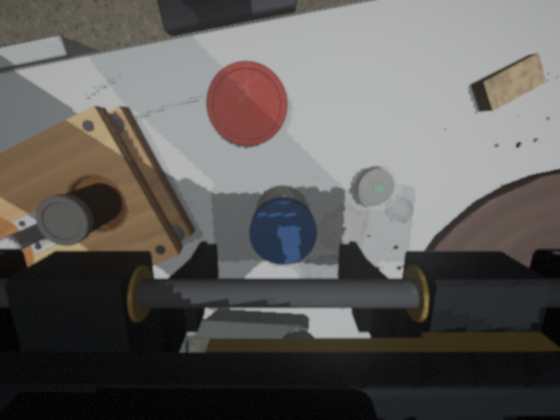

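```bash
python3 -c "
from h import *
crop('w21',230,170,340,280,5)
print(gz('w21',[(283,230),(250,230),(316,230)],66,0,0,1))
plan([522,72.5,40],-10)"
```

```text
[[520.8  72.7  66. ]
 [516.6  48.4  66. ]
 [525.1  97.   66. ]]
t 26.4 pos [514.1  69.2 147.4] rot [-90.06   0.14  -9.84] w 66.2 F [ 0.   0.6 -0.3] q [ 28.  27. -51. 112.  26.  53.  43.]
shift [0.0075 0.1073 0.0047] rv [ 0.001   0.0028 -0.0024] rows 3.0 1.0
```

View pics/w21z.png

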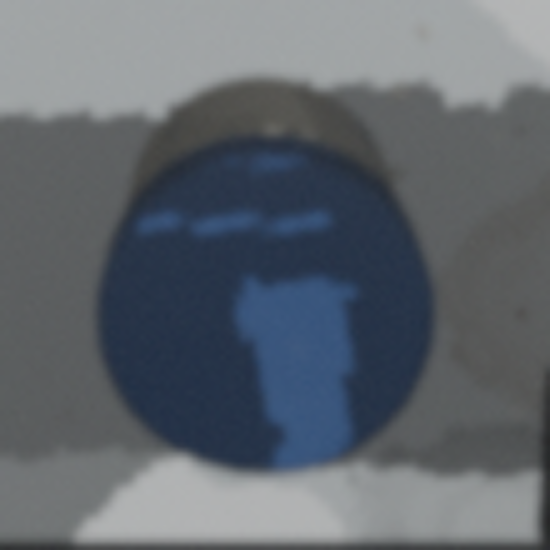

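Request:
move_arm:
  steps: [0.0068, 0.02, 0.0049, 0.001, 0.003, -0.0024, 0.0068, 0.04, 0.0049, 0.001, 0.003, -0.0024, 0.0068, 0.05, 0.0049, 0.001, 0.003, -0.0024, 0.0068, 0.05, 0.0049, 0.001, 0.003, -0.0024, 0.0068, 0.05, 0.0049, 0.001, 0.003, -0.0024, 0.0068, 0.05, 0.0049, 0.001, 0.003, -0.0024]

```text
time_s: 26.9
ee_pos: [522.0, 72.7, 98.3]
ee_rot: [-90.0, -0.1, -10.0]
contact_force: [-0.1, 0.1, 0.3]
width: 66.6
```

```bash
python3 -c "
from h import *
plan([521.3,72.7,40],-10);shots('w22',1)"
```

```text
t 26.9 pos [522.   72.7  98.3] rot [-8.999e+01 -8.000e-02 -1.005e+01] w 66.6 F [-0.1  0.1  0.3] q [ 24.  31. -48. 114.  31.  48.  39.]
shift [-0.0008  0.0583 -0.0002] rv [-0.0002 -0.0008  0.0014] rows 2.0 1.0
[[ 5.2201e+02  7.2740e+01  9.8280e+01 -8.9990e+01 -8.0000e-02 -1.0050e+01]]
diff [0.0]
```

View pics/w22.png

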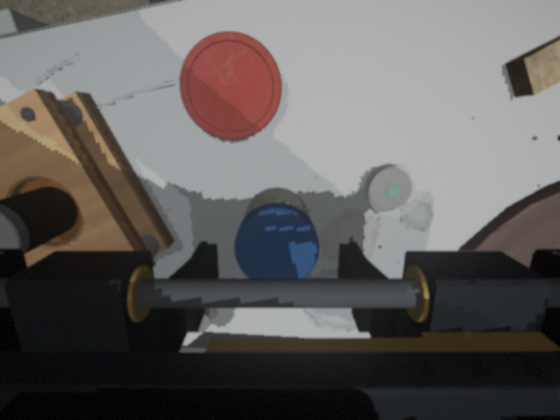

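```bash
python3 -c "
from h import *
print(gz('w22',[(277,243)],66,0,0,1));plan([521.3,72.7,40],-10)"
```

```text
[[519.7  73.2  66. ]]
t 26.95 pos [522.2  72.8  98.4] rot [-89.97  -0.1  -10.05] w 66.2 F [ 0.6 -1.4  0.6] q [ 24.  31. -48. 114.  31.  48.  39.]
shift [-0.001   0.0584 -0.0003] rv [-0.0004 -0.0008  0.0018] rows 2.0 1.0
```

Request:
move_arm:
  steps: [-0.0016, 0.015, 0, 0, 0, 0.0018, -0.0016, 0.03, 0, 0, 0, 0.0018, -0.0016, 0.045, 0, 0, 0, 0.0018, -0.0016, 0.0584, 0, 0, 0, 0.0018, -0.0016, 0.0584, 0, 0, 0, 0.0018, -0.0016, 0.0584, 0, 0, 0, 0.0018]

```text
time_s: 27.45
ee_pos: [520.7, 73.2, 40.1]
ee_rot: [-90.0, 0.0, -10.0]
contact_force: [-0.1, -0.4, 0.2]
width: 66.2
```

Request:
move_arm:
  steps: [0, 0, 0, 0, 0, 0, 0, 0, 0, 0, 0, 0, 0, 0, 0, 0, 0, 0, 0, 0, 0, 0, 0, 0, 0, 0, 0, 0, 0, 0, 0, 0, 0, 0, 0, 0]
  fingers: -1
  squeeze: 30

```text
time_s: 27.95
ee_pos: [521.1, 73.1, 40.7]
ee_rot: [-90.0, -0.0, -10.1]
contact_force: [-0.6, -0.8, 5.5]
width: 48.6
```

```bash
python3 -c "
from h import *
plan([460,-20,170],-50)"
```

```text
t 27.95 pos [521.1  73.1  40.7] rot [-9.000e+01 -4.000e-02 -1.005e+01] w 48.6 F [-0.6 -0.8  5.5] q [ 21.  36. -44. 116.  36.  43.  34.]
shift [-0.0438 -0.1293 -0.1023] rv [-3.000e-04  6.972e-01  6.000e-04] rows 5.0 6.0
```

Request:
move_arm:
  steps: [0, -0.04, 0, 0, 0, 0, 0, -0.08, 0, 0, 0, 0, 0, -0.12, 0, 0, 0, 0, -0.02, -0.145, -0.02, 0, 0.11, 0, -0.03, -0.145, -0.05, 0, 0.23, 0, -0.04, -0.145, -0.08, 0, 0.35, 0, -0.04, -0.145, -0.11, 0, 0.47, 0, -0.04, -0.145, -0.14, 0, 0.59, 0, -0.04, -0.145, -0.17, 0, 0.71, 0]

```text
time_s: 28.7
ee_pos: [450.8, -88.6, 185.6]
ee_rot: [-90.0, -0.0, -51.1]
contact_force: [0.9, 0.2, -2.1]
width: 48.3
```

```bash
python3 -c "
from h import *
plan([502.3,-157.9,185],-75.8)"
```

```text
t 28.7 pos [450.8 -88.6 185.6] rot [-9.000e+01 -4.000e-02 -5.106e+01] w 48.3 F [ 0.9  0.2 -2.1] q [ 45.  15. -45. 118.  14.  52.  31.]
shift [ 0.0863  0.0006 -0.0035] rv [-2.000e-04  4.318e-01  7.000e-04] rows 3.0 4.0
```

Request:
move_arm:
  steps: [0.02, 0.0006, 0, 0, 0.11, 0, 0.045, 0.0006, 0, 0, 0.22, 0, 0.07, 0.0006, -0.002, 0, 0.33, 0, 0.0863, 0.0006, -0.0035, 0, 0.4318, 0, 0.0863, 0.0006, -0.0035, 0, 0.4318, 0, 0.0863, 0.0006, -0.0035, 0, 0.4318, 0, 0.0863, 0.0006, -0.0035, 0, 0.4318, 0]

```text
time_s: 29.28
ee_pos: [501.5, -156.7, 184.5]
ee_rot: [-90.0, 0.0, -75.7]
contact_force: [0.9, 0.5, -2.7]
width: 48.4
```

```bash
python3 -c "
from h import *
plan([502.3,-157.9,120],-75.8);shots('w23',2)"
```

```text
t 29.28 pos [ 501.5 -156.7  184.5] rot [-9.005e+01  4.000e-02 -7.566e+01] w 48.4 F [ 0.9  0.5 -2.7] q [ 43.  20. -37. 110.  15.  54.  13.]
shift [0.0014 0.0645 0.0005] rv [ 0.0009  0.0025 -0.0008] rows 2.0 1.0
[[ 5.0155e+02 -1.5674e+02  1.8451e+02 -9.0050e+01  4.0000e-02 -7.5660e+01]
 [ 5.0156e+02 -1.5656e+02  1.8468e+02 -9.0040e+01  2.0000e-02 -7.5640e+01]]
diff [0.0, 1.31]
```

View pics/w23.png

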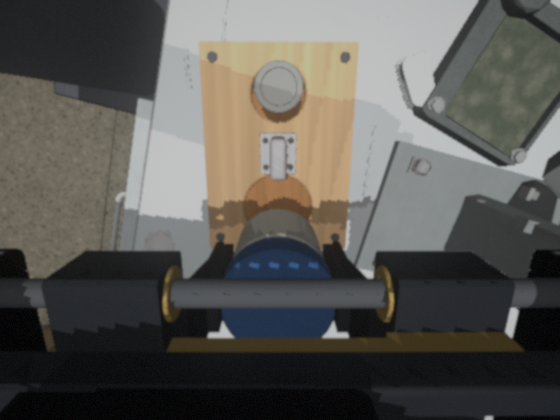

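```bash
python3 -c "
from h import *
w=gz('w23',[(212,57),(345,57),(220.5,238),(335,238)],56,0,0,1);t,R=fit2([(-52,75),(52,75),(-52,-75),(52,-75)],w);print(R@[0,-48]+t)
plan([502.5,-158,110],-75.8)"
```

```text
fit [ 491.6 -112.3] 14.19 res [[-0.2, 0.5], [0.1, 0.9], [-0.1, -0.9], [0.2, -0.5]]
[ 503.36445581 -158.83598156]
t 29.38 pos [ 501.7 -156.6  184.9] rot [-90.02   0.   -75.64] w 48.5 F [ 0.6  0.  -1.5] q [ 42.  20. -37. 110.  15.  54.  13.]
shift [0.0015 0.0749 0.0005] rv [ 0.0003  0.0027 -0.    ] rows 2.0 1.0
```

Request:
move_arm:
  steps: [0.0025, 0.02, 0.0005, 0, 0.0027, 0, 0.0025, 0.04, 0.0005, 0, 0.0027, 0, 0.0025, 0.06, 0.0005, 0, 0.0027, 0, 0.0025, 0.078, 0.0005, 0, 0.0027, 0, 0.0025, 0.078, 0.0005, 0, 0.0027, 0, 0.0025, 0.078, 0.0005, 0, 0.0027, 0]

```text
time_s: 29.88
ee_pos: [502.0, -158.1, 106.5]
ee_rot: [-90.1, 0.1, -75.7]
contact_force: [0.6, 0.3, -1.8]
width: 48.8
```

```bash
python3 -c "
from h import *
plan([502.7,-158.6,89.2],-75.8)"
```

```text
t 29.88 pos [ 502.  -158.1  106.5] rot [-9.011e+01  8.000e-02 -7.571e+01] w 48.8 F [ 0.6  0.3 -1.8] q [ 40.  26. -34. 114.  20.  46.   9.]
shift [0.0007 0.0173 0.0006] rv [ 0.0019  0.0016 -0.0013] rows 1.0 1.0
```

Request:
move_arm:
  steps: [0.0007, 0.006, 0.0006, 0.002, 0.0016, -0.001, 0.0007, 0.012, 0.0006, 0.002, 0.0016, -0.001, 0.0007, 0.0173, 0.0006, 0.002, 0.0016, -0.001, 0.0007, 0.0173, 0.0006, 0.002, 0.0016, -0.001, 0.0007, 0.0173, 0.0006, 0.002, 0.0016, -0.001]

```text
time_s: 30.3
ee_pos: [502.7, -158.6, 89.2]
ee_rot: [-90.0, 0.0, -75.8]
contact_force: [0.2, 0.1, -2.3]
width: 48.2
```

```bash
python3 -c "
from h import *
plan([502.7,-158.6,89],-75.8)"
```

```text
t 30.3 pos [ 502.7 -158.6   89.2] rot [-9.00e+01  2.00e-02 -7.58e+01] w 48.2 F [ 0.2  0.1 -2.3] q [ 39.  28. -33. 114.  21.  44.   7.]
shift [-0.      0.0002  0.    ] rv [ 0.0001  0.     -0.0004] rows 1.0 1.0
```

Request:
move_arm:
  steps: [0, 0.0006, 0, 0, 0, 0, 0, 0.0006, 0, 0, 0, 0, 0, 0.0006, 0, 0, 0, 0, 0, 0.0006, 0, 0, 0, 0, 0, 0, 0, 0, 0, 0, 0, -0.02, 0, 0, 0, 0, 0, -0.05, 0, 0, 0, 0, 0, -0.09, 0, 0, 0, 0, 0, -0.12, 0, 0, 0, 0, 0, -0.12, 0, 0, 0, 0]
  fingers: 0.7

```text
time_s: 31.13
ee_pos: [506.7, -158.9, 215.7]
ee_rot: [-89.4, -0.4, -75.8]
contact_force: [0.4, -0.3, 0.5]
width: 74.1
```

Request:
move_arm:
  steps: [-0.04, -0.02, -0.04, 0, 0, 0, -0.04, -0.04, -0.08, 0, 0, 0, -0.04, -0.04, -0.08, 0, 0, 0, -0.04, -0.04, -0.08, 0, 0, 0, -0.04, -0.04, -0.08, 0, 0, 0]

```text
time_s: 31.55
ee_pos: [418.8, -140.0, 255.0]
ee_rot: [-89.4, -0.5, -75.9]
contact_force: [0.5, -0.4, 0.1]
width: 74.0
```

```bash
python3 -c "
from h import *
plan([502.7,-158.6,89],-75.8);shots('w24',1)
a=imaging.read_camera('scene')[:,:,::-1];cv2.imwrite('pics/s24.png',cv2.resize(a[150:310,160:400],None,fx=3.3,fy=3.3,interpolation=cv2.INTER_CUBIC))
a=imaging.read_camera('top')[:,:,::-1];cv2.imwrite('pics/t24.png',cv2.resize(a[170:275,130:400],None,fx=2.9,fy=2.9,interpolation=cv2.INTER_CUBIC))"
```

```text
t 31.55 pos [ 418.8 -140.   255. ] rot [-89.36  -0.48 -75.88] w 74.0 F [ 0.5 -0.4  0.1] q [ 50.   6. -40. 115.   5.  59.  22.]
shift [0.0371 0.1671 0.0749] rv [-0.0112 -0.0013  0.0084] rows 5.0 1.0
[[ 418.84 -140.03  254.97  -89.36   -0.48  -75.88]]
diff [0.0]
```

View pics/w24.png

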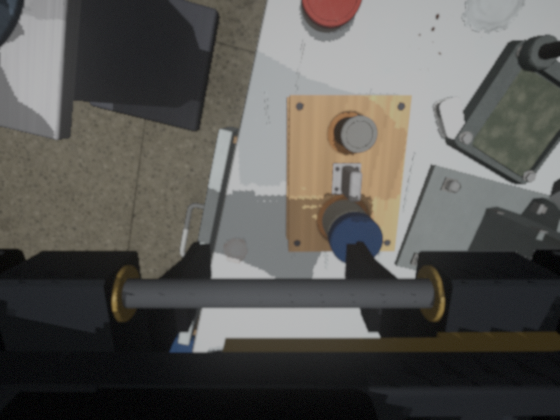

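View pics/s24.png

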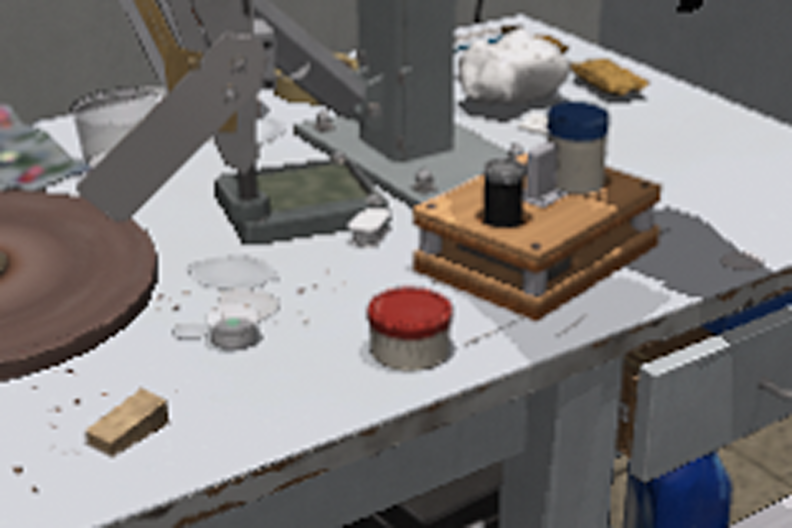

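View pics/t24.png

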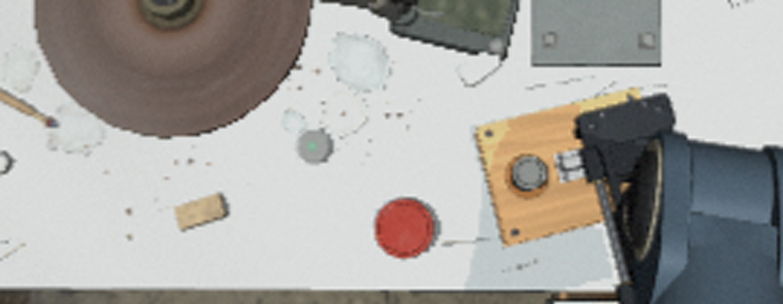

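Request:
move_arm:
  steps: [0, 0, 0, 0, 0, 0, 0, 0, 0, 0, 0, 0, 0, 0, 0, 0, 0, 0, 0, 0, 0, 0, 0, 0]

```text
time_s: 32.03
ee_pos: [419.9, -139.4, 253.8]
ee_rot: [-89.4, -0.3, -75.8]
contact_force: [0.2, 0.2, -0.3]
width: 74.2
```

```bash
python3 -c "
from h import *
shots('w25',1);crop('w25',260,70,440,270,3)
plan([502.7,-158.6,89],-75.8)"
```

```text
[[ 4.1989e+02 -1.3938e+02  2.5376e+02 -8.9410e+01 -2.5000e-01 -7.5750e+01]]
diff [0.0]
t 32.08 pos [ 419.8 -139.4  253.8] rot [-89.41  -0.26 -75.76] w 74.2 F [-0.5  0.4  0. ] q [ 50.   7. -40. 115.   5.  59.  22.]
shift [0.0382 0.1658 0.074 ] rv [-0.0102  0.0007  0.0046] rows 5.0 1.0
```

View pics/w25z.png

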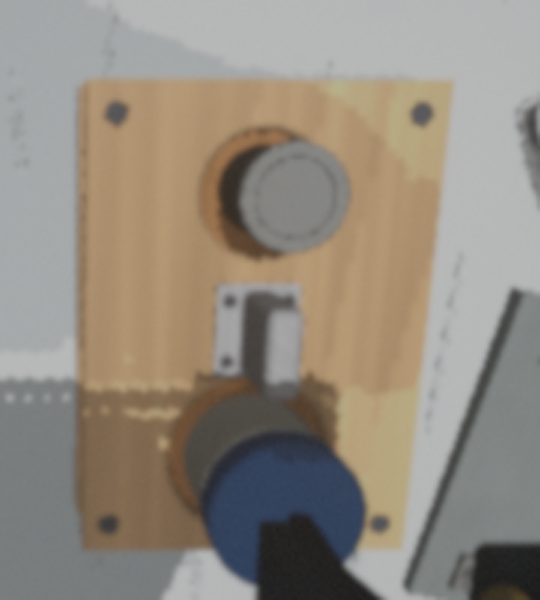

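```bash
python3 -c "
from h import *
print('can',gz('w25',[(294,196)],99,260,70,3),'jar',gz('w25',[(284,512)],114,260,70,3))
w=gz('w25',[(116,113),(422,113),(108,524),(379,523)],56,260,70,3);t,R=fit2([(-52,75),(52,75),(-52,-75),(52,-75)],w);print(R@[0,48]+t,R@[0,-48]+t)
from plant import finish_job
print(finish_job())"
```

```text
can [[478.8 -63.3  99. ]] jar [[ 502.4 -157.6  114. ]]
fit [ 491.35 -111.58] 14.1 res [[-0.1, -0.1], [0.3, 0.5], [-0.2, -0.3], [0.0, -0.1]]
[479.6576893  -65.02083939] [ 503.0423107  -158.12916061]
the job is handed in; nothing more can be done
None
```

The two-deck carrier is made up and the job was handed in at about 32 s of the 144 s; no verdict was reported.

- **Base:** I laid the larger stone box in the round recess and the dressing stone in the oblong one. The wrist picture afterwards showed both in their recesses.
- **Deck:** I pressed it on with about 62 N while gripping the bar. When I eased off before letting go, the arm rose about 2 mm. I therefore pressed again on top of the bar with about 32 N, and the bar top read about 100 mm, which is the height when home. The side view shows even gaps at the legs in sight.
- **Canister and jar:** Both stand upright in their own wells. In the last wrist picture the canister lid sat about 2 mm from its well centre and the jar lid about 1 mm, against play of 5 mm and 4.5 mm.
- **Left alone:** The small box, tub and wedge were not touched and appear where they were. The gripper was clear of everything and still at hand-in.

**Disagreements:** Camera readings of the base and deck differed from each other by 1–2 mm, within the calibration. The top camera's readings of the dressing stone and the canister were 3–5 mm off the wrist camera's, and I used the wrist camera's.

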